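# Fetch the long module from the parts carousel and stand it in the spring holder

### The arm

A 6-joint arm with a two-finger parallel gripper is mounted at the origin on the work surface. World frame = base frame: x ahead of the robot, y to its left, z up, the work surface at z = 0. Lengths are in mm, angles in degrees, forces in N, time in s.
With the tool pointing down it reaches from about 300 to 850 mm from the base axis. Payload 4.2 kg.
Tool frame: the origin (TCP) lies at the very end of the fingers, on their centre line; the grasp point (between the pads) lies 19 mm behind it; z points along the fingers, y is the direction in which the jaws open and shut (so a half turn about z gives the same grasp; the last joint's range is limited). The gripper opens to 91 mm and grips with 3 to 60 N. Pads are 32 mm wide; open, the fingers measure 118 mm over their backs; the gripper's body (76 mm by 178 mm) begins 60 mm behind the grasp point.
Start: joints at [-1.146, 18.312, 89.639, -0, 72.044, -1.146], TCP at [575.016, 0, 213.976] pointing down, gripper open.
Joint ranges: [-177.97, 177.97], [-48.28, 115.42], [12.27, 149.76], [-77.06, 257.06], [2.81, 150.46], [-146.56, 146.56]. Speed limits (degrees/s): [147.25, 147.25, 180, 180, 180, 180].

### API

Orientations are given as [roll, pitch, yaw] about the fixed x, y, z axes, in that order (R = Rz(yaw) Ry(pitch) Rx(roll)).
In Python, from workcell import telemetry, grab_frame, job gives the robot as it stands.
- The arm moves only by the tool drive_tool, never from a script. Its argument "moves" is a list of rows, each an object of numbers: "claw": the closure, from -1 (fully open) to 1 (shut); "dx", "dy", "dz": the shift along the tool's x, y, z in units of 20 mm (1.0 is 20 mm); "yaw": the turn about the tool's z in units of 0.15 rad (1.0 is 0.15 rad). In form: [{"claw": .., "dx": .., "dy": .., "dz": .., "yaw": ..}, ...]. A call has 1 to 5 rows; each row shifts and turns the pose as measured when the row begins, along the tool's axes as they then stand; what a row does not reach is not made up. A row lasts 1/8 s, in which the tool goes at most 62.5 mm and 10.7 degrees, less where a joint would pass 70% of its speed; a pose out of reach is approached as far as the arm can. A call with a number of a shift or a turn outside -1 to 1 is refused whole. A call with a gripper value outside its range is refused whole. The fingers move at their own pace and stop on an object; "grip_force" is the grip in N (left out, the last holds). Time passes only in rows, so rows that do not move let the fingers close. It gives the time, the measured TCP pose, the force and the opening at its end, in the units of the state.
- telemetry.state(): the state, without advancing time (a new reading comes with each control period).
- grab_frame(name): name is "scene" or "side" or "wrist"; returns a dict with "color" (480x640x3 uint8, blue, green, red), "vertical_fov" (degrees; the focal length in pixels is half the picture's height over the tangent of half this angle, whatever the lens; pixels are square), "cx", "cy" (the principal point, pixels), "pose" (4x4, takes a point from camera to world coordinates). Camera axes: x right, y down, z forward; pixel columns grow to the right and rows downward; lengths in mm; the calibration is good to about 2 mm. A picture is of the moment at which its call begins. There is no depth.
- job.job_done(): hands the job in, once; it reports no verdict.
The state is a dict: "time_s": time; "qpos": joint angles; "qvel": joint speeds; "effort": joint torques, N m; "ee_pos": TCP position; "ee_rot": TCP orientation; "force": force on the tool from outside, world axes, zero at the start; "torque": the same for the moment, N m; "gripper_width": finger opening in mm.
Only numpy, scipy, OpenCV 4.12 (cv2) and the standard library are available. Lean on these libraries where they do the work, as an engineer would, in place of code of your own. Each camera call takes 0.05 s, during which the arm holds its last target.

### The job

Turn the parts carousel until the pocket with the long module faces the opening in the guard rail, and only then take that module out. Stand it upright on its lower long thin edge in the spring-jaw holder, pressed fully down between the jaw and the wall, and let it go. Leave the two short modules in their pockets and do not disturb the meter or the jar.

Things in the scene. Friction and masses are not known exactly. Their poses are not given: they have to be found in the camera images.
- bedplate: Fixed round steel plate, 360 mm across, 6 mm thick, under the carousel; origin at the centre of its underside, on the carousel's axis, z up. It carries a guard rail: a 10 mm bar on posts, 344 mm across, 100 mm above the bench, round the carousel except for an opening of 58 degrees to either side of the plate's -x direction, which is roughly towards the robot.
- gate (a point): Point in the middle of the opening: 100 mm out from the carousel's axis along the bedplate's -x, 100 mm above the bench.
- rotor: Turning part of the carousel: a grey disc 270 mm across with three sloping pockets and a centre knob. Turns both ways, over a full turn, about its vertical z and stays where left (drag 0.1 N m). Origin on the axis, 26 mm above the bench. The long pocket is at its -x side, the short ones 120 degrees to either side.
- knob_grip (a point): Middle of the centre knob, on the carousel's axis, 170 mm above the bench. The knob is an upright black bar 64 mm long (rotor's x), 18 mm thick (rotor's y), 52 mm high (26 mm above and below this point), on a 26 mm round post. Modules in their pockets reach up to 145 mm above the bench.
- long_pocket (a point): Point on the rotor, 100 mm out from the axis, 100 mm above the bench; meets gate when the long pocket faces the opening squarely. In each pocket the module stands on a ledge, on two tines under its outer face: 14 mm wide, centred 41 mm either side of the middle, 51 mm high, a finger fits between. Lips are up to 15 mm high: draw the module out along its own z by 20 mm or more.
- module_long: The wanted module: flat aluminium case with black end caps, 22 mm thick (own x), 150 long (own y), 90 high (own z), 0.2 to 0.4 kg; longer than the other two, otherwise alike. Origin in the middle of its lower 22 x 150 mm edge face. In its pocket it leans 22 degrees from vertical: own z up and outwards from the axis, own x up and inwards.
- module_short_a: A short module, 22 x 105 x 90 mm, same look and axes, in its own pocket; to be left there.
- module_short_b: The other short module, 22 x 105 x 90 mm, likewise.
- holder: Fixed holder: steel base plate 150 x 190 mm, 12 mm thick; origin on the bench under the seat, z up, y along the slot. A fixed wall, inner face at x = +11 mm, is 60 mm high with a lip sloping outwards at its top. Opposite it (-x) stands a black sprung jaw, 130 mm long, its top sloping away at 30 degrees from vertical up to 62 mm above the bench.
- seat (a point): On the holder's base plate, 12 mm above the bench: where the origin (middle of the lower edge) of the seated module belongs, with the module's x along the holder's x, either way round, and its z up.
- jaw (a joint): Opening of the sprung jaw in m: 0 at rest (slot 12 mm wide, mouth at the top about 42 mm, from x = -20 to +22 mm of the holder), about 0.010 with a module seated, at most 0.03. Spring 3 to 7 N. A module pressed straight down on the slope, some 5 to 15 N, pushes the jaw back until it stands on the base plate.
- meter: Chunky red hand-held meter with a dial, lying on the bench, 160 x 80 x 40 mm (dial to 54 mm), origin at the centre of its underside; a bystander.
- jar: Amber jar with a black cap, 56 mm across, 70 mm high, origin at the centre of its underside; a bystander.
Mind the look-alikes: they are no part of the job. What is shaped like the module_short_b but red is not meant.

How it is judged (in metres and radians):
On the way, in this order (a step that is already met when the one before it is completed fails the run):
1. the long module's pocket faces the opening (within 30 mm), the module still in it (horizontal distance between long_pocket and gate below 0.03 m and distance between module_long and long_pocket below 0.075 m), for 0.2 s.
2. the long module has been taken out while its pocket faces the opening (horizontal distance between long_pocket and gate below 0.03 m and distance between module_long and long_pocket above 0.09 m), for 0.05 s.
At the end, for the whole second after the job is handed in: The long module stands at rest in the holder on its lower long edge: its origin within 20 mm of the seat horizontally and within 4 mm in height, upright and in line with the slot within 0.1 rad, the jaw held open by it (more than 6 mm). Both short modules are still in their pockets (horizontal distance between module_long and seat below 0.02 m and height (world z) of module_long between 0.008 and 0.016 m and angle between module_long's own z axis and vertical below 0.1 rad and angle between the y axis of module_long and the y axis of holder, either way round below 0.1 rad and value of joint jaw above 0.006 m and linear speed of module_long below 0.02 m/s and angular speed of module_long below 0.1 rad/s and horizontal distance between each of module_short_a, module_short_b and rotor below 0.08 m and height (world z) of each of module_short_a, module_short_b below 0.065 m and angle between each of module_short_a, module_short_b's own z axis and vertical below 0.85 rad); the robot touches nothing.
It fails at once if a short module leaves its pocket (not (horizontal distance between module_short_a and rotor below 0.08 m) or not (height (world z) of module_short_a below 0.065 m) or not (angle between module_short_a's own z axis and vertical below 0.85 rad) or not (horizontal distance between module_short_b and rotor below 0.08 m) or not (height (world z) of module_short_b below 0.065 m) or not (angle between module_short_b's own z axis and vertical below 0.85 rad)).
It fails at once if the meter or the jar is moved by more than 30 mm (distance of any of meter, jar from where it was at the start of the episode above 0.03 m).
It also fails if it takes over 72 s, if anything falls off the work surface, if the arm or the gripper's body presses on something with over 40 N, if the wrist force passes 120 N, or if a joint passes its speed limit or range.

## Working session

There is one attempt and no reset: what is moved stays moved. The work goes in short steps, Python scripts to look and compute and a tool call to move; the robot and the scene stay as the last step left them, time stands still between calls to the robot, and variables do not carry over. Pictures are saved under pics/ and viewed, and the job is handed in when it is done.

Besides the shell and the picture viewer there is one more tool, called after "Request:" by a JSON object that holds its "api" and its "payload". drive_tool: Moves the arm, as the interface text tells. Its arguments: {"type":"object","properties":{"moves":{"type":"array"},"grip_force":{"type":"number"}},"required":["moves"]}

```bash
ls; mkdir -p pics
python3 - <<'E'
from workcell import telemetry, grab_frame, job
import cv2
s=telemetry.state();print(s)
for n in("scene","side","wrist"):
    f=grab_frame(n);cv2.imwrite(f"pics/a_{n}.png",f["color"]);print(n,f["vertical_fov"],f["cx"],f["cy"],f["pose"].round(3).tolist() if hasattr(f["pose"],'round') else f["pose"])
E
```

```text
pics
{'time_s': 0.0, 'qpos': array([-1.14653467e+00,  1.83519955e+01,  8.97064792e+01, -5.50524105e-04,
        7.20443775e+01, -1.14519430e+00]), 'qvel': array([ 0.07635288, -0.0742887 ,  0.02637547,  0.0362151 ,  0.09610725,
        0.06147185]), 'effort': array([-5.01459035e-04, -4.12465632e+01, -2.31973493e+01,  7.28826877e-02,
        4.58198413e-02, -1.41870069e-04]), 'ee_pos': array([5.74490220e+02, 1.68771837e-03, 2.13116242e+02]), 'ee_rot': array([-1.79897158e+02, -1.53230958e-03,  8.99988284e+01]), 'force': array([ 0.38203462, -0.68936298,  0.09562212]), 'torque': array([ 0.01399849,  0.00447457, -0.03495853]), 'gripper_width': 91.25064568208404}
scene 56.580530990439414 320.9276696254368 238.32739543804826 [[-0.668, 0.63, -0.395, 946.107], [0.744, 0.557, -0.368, 453.874], [-0.012, -0.54, -0.841, 993.037], [0.0, 0.0, 0.0, 1.0]]
side 44.06792950674615 321.7386216964953 246.43726598589728 [[0.978, -0.122, 0.17, 327.053], [-0.209, -0.629, 0.749, -879.811], [0.016, -0.768, -0.641, 967.758], [0.0, 0.0, 0.0, 1.0]]
wrist 71.6439363441874 322.75389193418806 240.07554048350877 [[1.0, 0.0, -0.002, 575.064], [-0.0, -0.97, -0.242, 67.034], [-0.002, 0.242, -0.97, 383.798], [0.0, 0.0, 0.0, 1.0]]
```

View pics/a_scene.png

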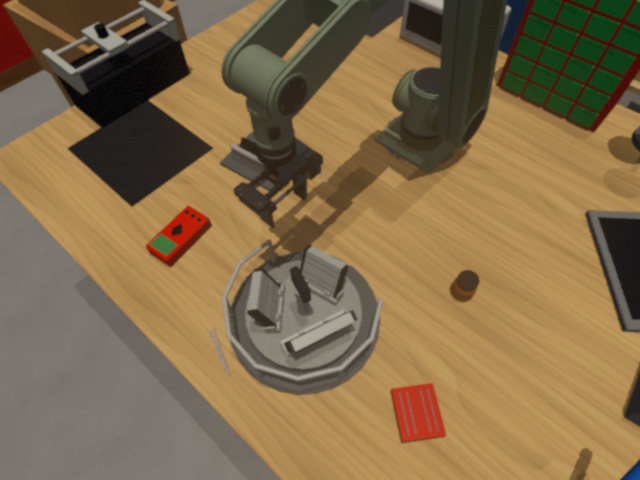

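View pics/a_side.png

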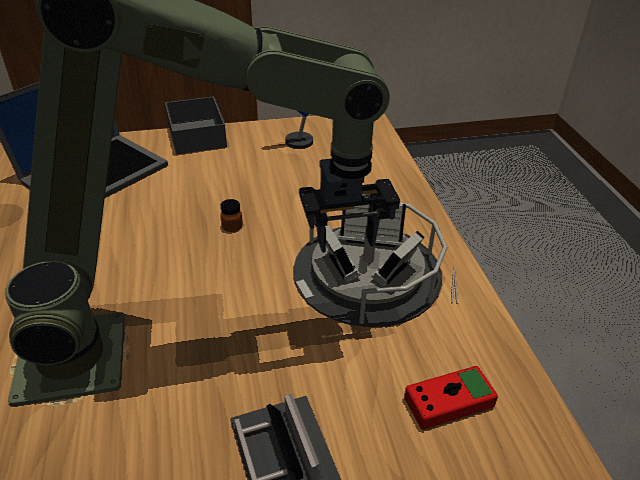

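View pics/a_wrist.png

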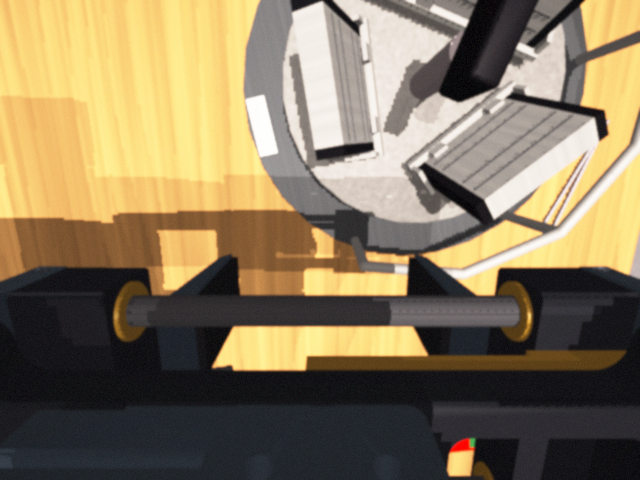

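```bash
cat > h.py <<'E'
import numpy as np, cv2, time
from workcell import telemetry, grab_frame, job
class Cam:
    def __init__(s,n):
        f=grab_frame(n); s.im=f["color"]; s.P=np.array(f["pose"],float); s.f=240/np.tan(np.radians(f["vertical_fov"])/2); s.cx=f["cx"]; s.cy=f["cy"]
    def plane(s,uv,z):
        uv=np.atleast_2d(np.array(uv,float)); d=np.c_[(uv[:,0]-s.cx)/s.f,(uv[:,1]-s.cy)/s.f,np.ones(len(uv))]@s.P[:3,:3].T
        o=s.P[:3,3]; return (o+d*((z-o[2])/d[:,2])[:,None])
    def px(s,X):
        c=(np.atleast_2d(X)-s.P[:3,3])@s.P[:3,:3]; return np.c_[s.f*c[:,0]/c[:,2]+s.cx,s.f*c[:,1]/c[:,2]+s.cy]
    def crop(s,name,u0,v0,w,h,k):
        im=cv2.resize(s.im[v0:v0+h,u0:u0+w],None,fx=k,fy=k,interpolation=cv2.INTER_CUBIC); cv2.imwrite("pics/"+name,im)
    def top(s,name,x0,x1,y0,y1,z,k=2):
        # rectify plane z: image right=+x, up=+y, k px per mm
        q=s.px([[x0,y1,z],[x1,y1,z],[x1,y0,z],[x0,y0,z]]).astype(np.float32)
        W,H=int((x1-x0)*k),int((y1-y0)*k)
        M=cv2.getPerspectiveTransform(q,np.float32([[0,0],[W,0],[W,H],[0,H]]))
        cv2.imwrite("pics/"+name,cv2.warpPerspective(s.im,M,(W,H)))
def st():
    s=telemetry.state(); print(round(s["time_s"],2),np.round(s["ee_pos"],1),np.round(s["ee_rot"],1),"F",np.round(s["force"],1),"w",round(s["gripper_width"],1),"q6",round(s["qpos"][5],1))
E
python3 - <<'E'
from h import *
c=Cam("scene"); c.crop("b_scene.png",200,220,200,180,4)
print(c.plane([[300,310],[465,292],[180,236],[250,165]],6).round())
c.crop("b_hold.png",200,120,130,100,6)
d=Cam("side"); d.crop("b_side.png",220,380,130,100,6); d.crop("b_side2.png",280,190,180,140,4)
print(d.plane([[368,272],[231,225],[452,400],[285,440]],6).round())
w=Cam("wrist"); w.top("b_wtop.png",520,780,80,330,6,2)
E
```

```text
[[ 667.  120.    6.]
 [ 366.  388.    6.]
 [ 724. -263.    6.]
 [ 429. -307.    6.]]
[[ 672.  129.    6.]
 [ 366.  376.    6.]
 [ 734. -258.    6.]
 [ 402. -280.    6.]]
```

View pics/b_scene.png

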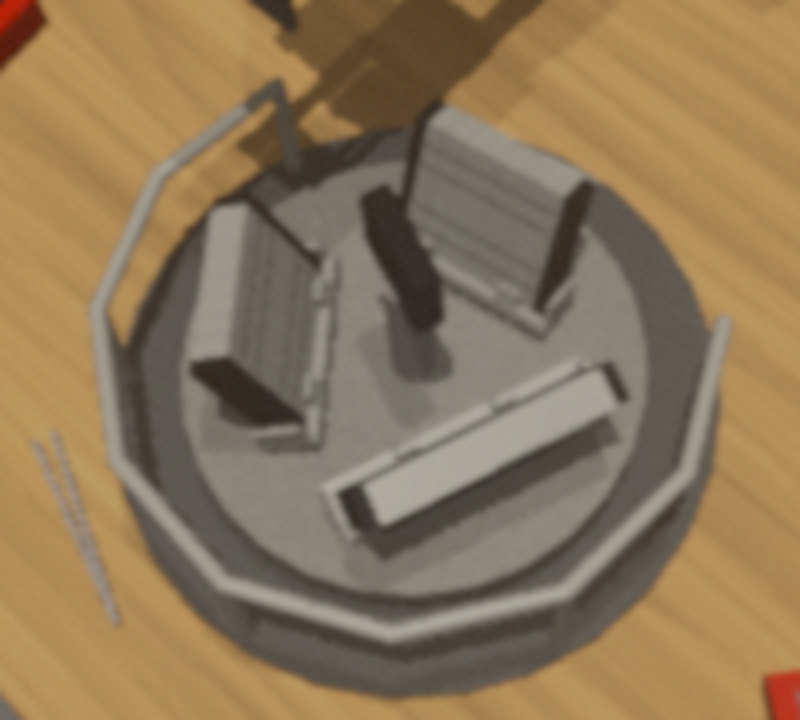

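View pics/b_side2.png

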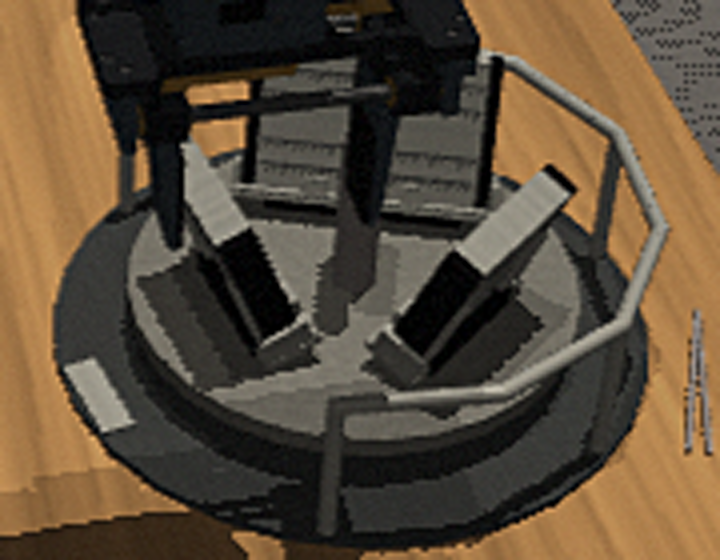

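View pics/b_side.png

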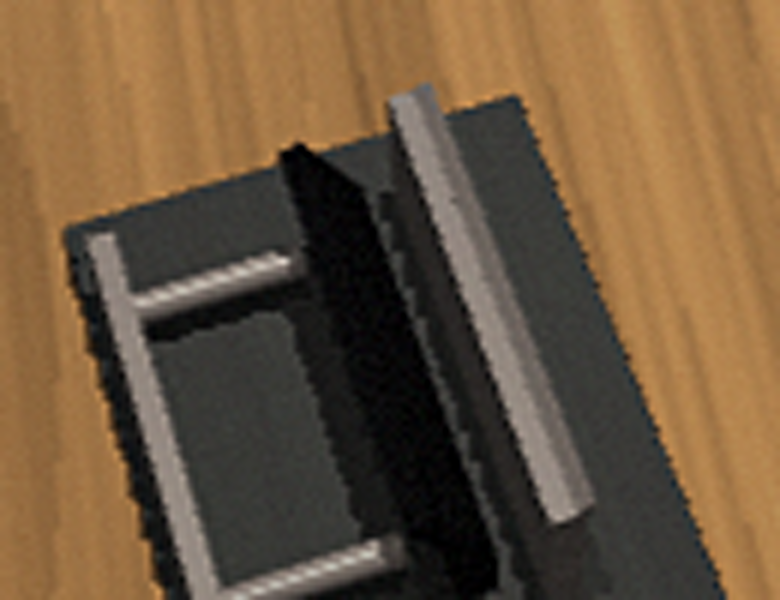

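View pics/b_hold.png

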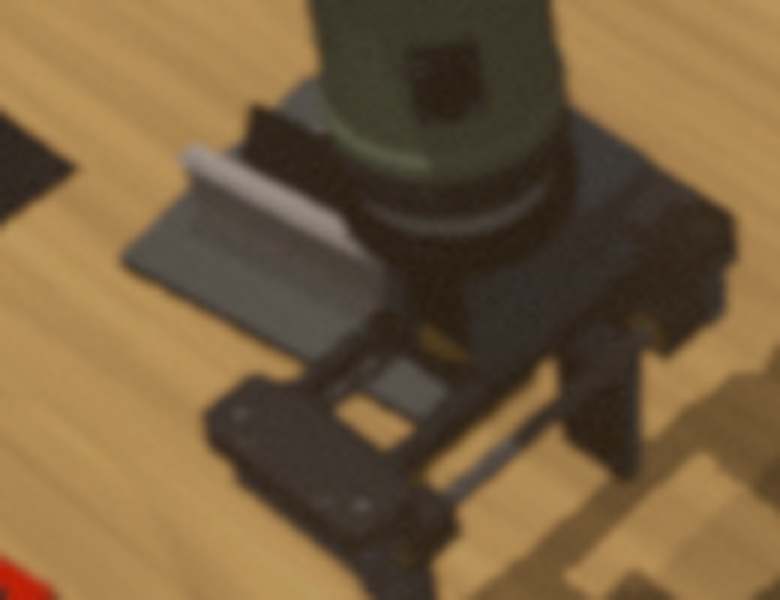

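Run:
```python
from h import *
from scipy.optimize import least_squares
c=Cam("scene"); d=Cam("side")
S=lambda p:np.array(p,float)/4+[200,220]
D=lambda p:np.array(p,float)/4+[280,190]
def circ(P):
    r=least_squares(lambda q:np.hypot(P[:,0]-q[0],P[:,1]-q[1])-q[2],[670,125,180]);return r.x.round(1),r.fun.round(1)
print(circ(c.plane(S([[390,693],[500,680],[600,640],[665,570],[700,500],[718,420],[690,280],[620,200],[400,130],[130,350]]),6)))
print(circ(d.plane(D([[55,310],[70,250],[58,350],[100,430],[200,510],[330,545],[480,540],[600,480],[645,400]]),6)))
print("white",d.plane(D([98,395]),6).round(1))
print("long top scene",c.plane(S([[355,500],[610,380]]),141).round(1))
# rail ends
print("rail ends",c.plane(S([[278,88],[725,322]]),100).round(1), d.plane(D([[335,402],[490,58]]),100).round(1))
print("knob scene",c.plane(S([[378,195],[428,290]]),196).round(1))
def blob(m):
    n,l,s,ce=cv2.connectedComponentsWithStats(m.astype(np.uint8));return [(s[i,:5].tolist(),ce[i].round(1)) for i in range(1,n) if s[i,4]>150]
H=cv2.cvtColor(c.im,cv2.COLOR_BGR2HSV)
K=lambda p:np.array(p,float)/6+[220,380]
# holder
print("wall top side",d.plane(K([[410,92],[572,515]]),60).round(1))
print("base back corners",d.plane(K([[68,232],[520,97]]),12).round(1))
print("jaw top",d.plane(K([[295,148],[495,585]]),62).round(1))
d.crop("c_hold.png",220,380,130,100,6)
```

```text
(array([671.1, 140.6, 176.6]), array([-0.2, -1.1,  2.8,  0.3, -1.3, -0.8,  1.1, -1.2,  1.1, -0.5]))
(array([674.4, 133. , 181.8]), array([-0.4,  3.9, -1.7, -3.6,  0.3,  0.3,  3.2,  1.8, -3.8]))
white [[510.8 101.6   6. ]]
long top scene [[773.5 200.1 141. ]
 [641.5 253.5 141. ]]
rail ends [[614.8 -21.7 100. ]
 [559.1 269.1 100. ]] [[613.9 -23.5 100. ]
 [790.3 256.5 100. ]]
knob scene [[661.9 113.7 196. ]
 [684.1 169.1 196. ]]
wall top side [[ 418.8 -224.    60. ]
 [ 439.3 -371.    60. ]]
base back corners [[ 311.1 -219.8   12. ]
 [ 458.  -198.2   12. ]]
jaw top [[ 381.4 -238.6   62. ]
 [ 414.5 -388.    62. ]]
```

```bash
cat >> h.py <<'E'
def plan(x,y,z,yaw,n=None):
    s=telemetry.state(); p=np.array(s["ee_pos"]); a=s["ee_rot"][2]
    D=np.array([x,y,z])-p; da=(yaw-a+180)%360-180
    k=n or int(np.ceil(max(np.hypot(D[0],D[1])/19.5,abs(D[2])/19.5,abs(da)/8.5,1)))
    st(); print("D",D.round(1),"dyaw",round(da,1),"rows",k)
    for i in range(k):
        t=np.radians(a+da*i/k); st_=D/k
        tx=np.array([np.cos(t),np.sin(t),0]); ty=np.array([np.sin(t),-np.cos(t),0])
        print([round(float(v),2) for v in (st_@tx/20,st_@ty/20,-st_[2]/20,-np.radians(da/k)/.15)])
E
python3 -c "
from h import *
plan(672.5,139.5,215,68)"
```

```text
0.4 [574.9  -0.  213.9] [-180.    0.   90.] F [-0.3 -0.4 -0.2] w 91.0 q6 -1.1
D [ 97.6 139.5   1.1] dyaw -22.0 rows 9
[0.78, 0.54, -0.01, 0.28]
[0.8, 0.51, -0.01, 0.28]
[0.82, 0.47, -0.01, 0.28]
[0.84, 0.44, -0.01, 0.28]
[0.86, 0.4, -0.01, 0.28]
[0.87, 0.37, -0.01, 0.28]
[0.89, 0.33, -0.01, 0.28]
[0.9, 0.29, -0.01, 0.28]
[0.91, 0.25, -0.01, 0.28]
```

Request:
{"api": "drive_tool", "payload": {"moves": [{"claw": -1,"dx": 0.78,"dy": 0.54,"dz": -0.1,"yaw": 0.28},{"claw": -1,"dx": 0.8,"dy": 0.51,"dz": -0.1,"yaw": 0.28},{"claw": -1,"dx": 0.82,"dy": 0.47,"dz": 0,"yaw": 0.28},{"claw": -1,"dx": 0.84,"dy": 0.44,"dz": 0,"yaw": 0.28},{"claw": -1,"dx": 0.86,"dy": 0.4,"dz": 0,"yaw": 0.28}]}}

```text
time_s: 1.02
ee_pos: [630.1, 78.7, 218.1]
ee_rot: [-180.0, 0.0, 77.4]
force: [-0.0, -0.4, -1.1]
gripper_width: 91.4
```

Request:
{"api": "drive_tool", "payload": {"moves": [{"claw": -1,"dx": 0.87,"dy": 0.37,"dz": 0,"yaw": 0.28},{"claw": -1,"dx": 0.89,"dy": 0.33,"dz": 0,"yaw": 0.28},{"claw": -1,"dx": 0.9,"dy": 0.29,"dz": 0,"yaw": 0.28},{"claw": -1,"dx": 0.91,"dy": 0.25,"dz": 0,"yaw": 0.28}]}}

```text
time_s: 1.52
ee_pos: [675.3, 142.5, 217.7]
ee_rot: [-180.0, 0.1, 67.5]
force: [0.3, -0.0, 1.2]
gripper_width: 91.4
```

```bash
python3 -c "
from h import *
plan(672.5,139.5,156,68)
w=Cam('wrist'); cv2.imwrite('pics/d_w.png',w.im)
c=Cam('scene'); c.crop('d_s.png',200,120,200,180,4)
d=Cam('side'); d.crop('d_d.png',220,360,130,110,6)"
```

```text
1.52 [675.3 142.5 217.7] [-1.80e+02  1.00e-01  6.75e+01] F [ 0.3 -0.   1.2] w 91.4 q6 33.5
D [ -2.8  -3.  -61.7] dyaw 0.5 rows 4
[-0.05, -0.02, 0.77, -0.01]
[-0.05, -0.02, 0.77, -0.01]
[-0.05, -0.02, 0.77, -0.01]
[-0.05, -0.02, 0.77, -0.01]
```

View pics/d_w.png

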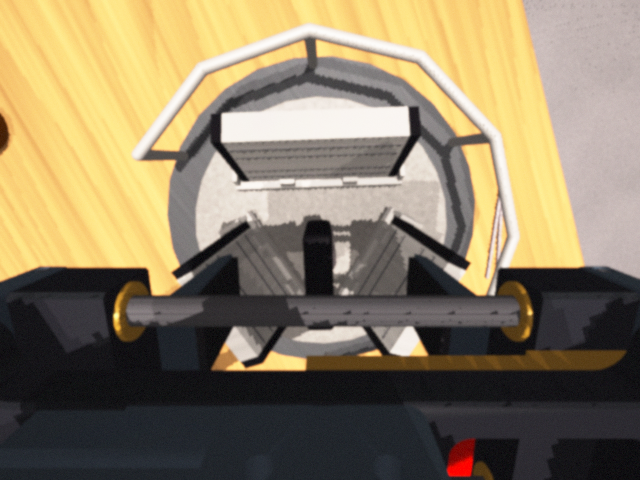

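View pics/d_s.png

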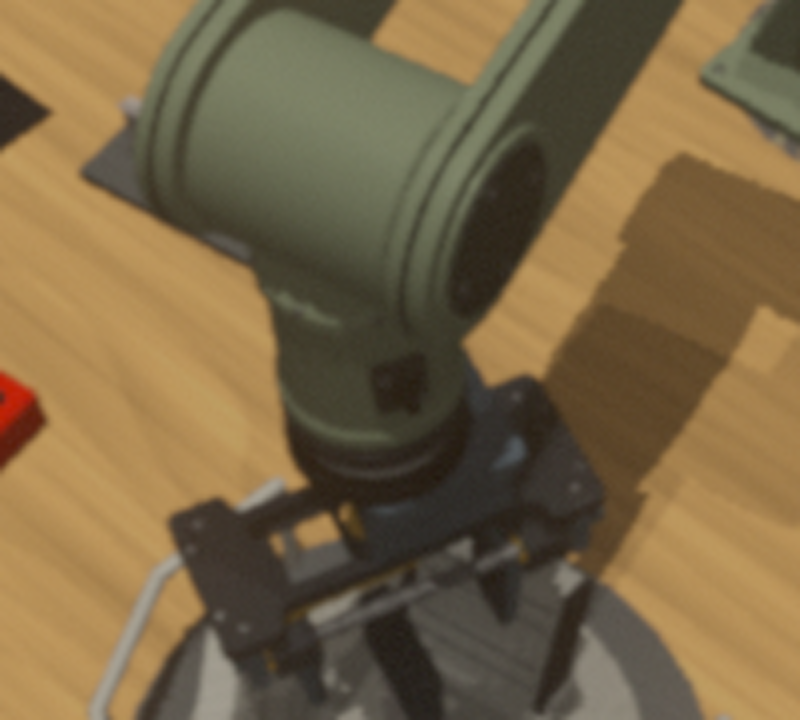

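View pics/d_d.png

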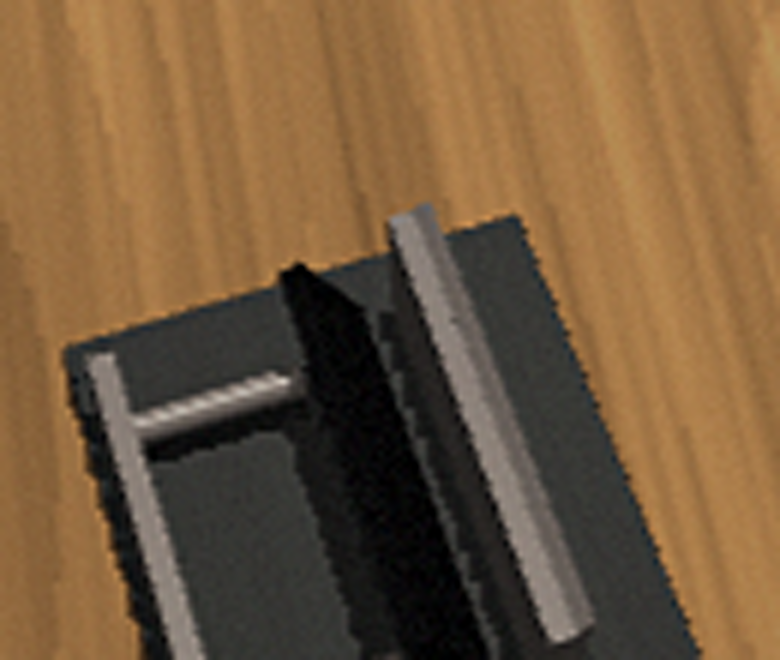

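Request:
{"api": "drive_tool", "payload": {"moves": [{"claw": -1,"dx": -0.05,"dy": -0.02,"dz": 0.8,"yaw": 0},{"claw": -1,"dx": -0.05,"dy": -0.02,"dz": 0.8,"yaw": 0},{"claw": -1,"dx": -0.05,"dy": -0.02,"dz": 0.8,"yaw": 0},{"claw": -1,"dx": -0.05,"dy": -0.02,"dz": 0.6,"yaw": 0}], "grip_force": 20}}

```text
time_s: 2.17
ee_pos: [670.0, 136.7, 153.2]
ee_rot: [-179.9, 0.2, 67.6]
force: [-0.1, 0.0, 0.7]
gripper_width: 91.6
```

Request:
{"api": "drive_tool", "payload": {"moves": [{"claw": 1,"dx": 0,"dy": 0,"dz": 0,"yaw": 0},{"claw": 1,"dx": 0,"dy": 0,"dz": 0,"yaw": 0},{"claw": 1,"dx": 0,"dy": 0,"dz": 0,"yaw": 0}], "grip_force": 20}}

```text
time_s: 2.55
ee_pos: [669.7, 136.4, 152.4]
ee_rot: [-179.8, 0.2, 67.6]
force: [-0.8, -0.4, -0.0]
gripper_width: 64.0
```

Request:
{"api": "drive_tool", "payload": {"moves": [{"claw": 1,"dx": 0,"dy": 0,"dz": -0.1,"yaw": 0},{"claw": 1,"dx": 0,"dy": 0,"dz": 0,"yaw": 0},{"claw": 1,"dx": 0,"dy": 0,"dz": 0,"yaw": 0},{"claw": 1,"dx": 0,"dy": 0,"dz": 0,"yaw": 0},{"claw": 1,"dx": 0,"dy": 0,"dz": 0,"yaw": 0}], "grip_force": 20}}

```text
time_s: 3.18
ee_pos: [670.2, 137.0, 156.0]
ee_rot: [-179.9, 0.1, 67.7]
force: [-1.1, 2.9, 0.2]
gripper_width: 17.7
```

```bash
python3 -c "
from h import *
st()"
```

```text
3.17 [670.2 137.  156. ] [-1.799e+02  1.000e-01  6.770e+01] F [-1.1  2.9  0.2] w 17.7 q6 33.0
```

Request:
{"api": "drive_tool", "payload": {"moves": [{"claw": 1,"dx": 0,"dy": 0,"dz": 0,"yaw": -0.3},{"claw": 1,"dx": 0,"dy": 0,"dz": 0,"yaw": -0.5},{"claw": 1,"dx": 0,"dy": 0,"dz": 0,"yaw": -0.6},{"claw": 1,"dx": 0,"dy": 0,"dz": 0,"yaw": -0.6},{"claw": 1,"dx": 0,"dy": 0,"dz": 0,"yaw": -0.6}]}}

```text
time_s: 3.8
ee_pos: [669.5, 137.2, 156.0]
ee_rot: [-179.8, 0.1, 90.7]
force: [-1.7, -0.1, -0.3]
gripper_width: 17.9
```

Request:
{"api": "drive_tool", "payload": {"moves": [{"claw": 1,"dx": 0,"dy": 0,"dz": 0,"yaw": -0.7},{"claw": 1,"dx": 0,"dy": 0,"dz": 0,"yaw": -0.7},{"claw": 1,"dx": 0,"dy": 0,"dz": 0,"yaw": -0.7},{"claw": 1,"dx": 0,"dy": 0,"dz": 0,"yaw": -0.7},{"claw": 1,"dx": 0,"dy": 0,"dz": 0,"yaw": -0.7}]}}

```text
time_s: 4.42
ee_pos: [668.5, 136.9, 156.0]
ee_rot: [-179.8, -0.0, 121.6]
force: [-2.1, 0.3, 0.4]
gripper_width: 18.3
```

Request:
{"api": "drive_tool", "payload": {"moves": [{"claw": 1,"dx": 0,"dy": 0,"dz": 0,"yaw": -0.7},{"claw": 1,"dx": 0,"dy": 0,"dz": 0,"yaw": -0.7},{"claw": 1,"dx": 0,"dy": 0,"dz": 0,"yaw": -0.7},{"claw": 1,"dx": 0,"dy": 0,"dz": 0,"yaw": -0.7},{"claw": 1,"dx": 0,"dy": 0,"dz": 0,"yaw": -0.7}]}}

```text
time_s: 5.05
ee_pos: [667.7, 136.2, 155.9]
ee_rot: [-179.8, -0.1, 152.6]
force: [-1.3, -1.1, 0.1]
gripper_width: 17.8
```

Request:
{"api": "drive_tool", "payload": {"moves": [{"claw": 1,"dx": 0,"dy": 0,"dz": 0,"yaw": -0.7},{"claw": 1,"dx": 0,"dy": 0,"dz": 0,"yaw": -0.7},{"claw": 1,"dx": 0,"dy": 0,"dz": 0,"yaw": -0.7}]}}

```text
time_s: 5.42
ee_pos: [667.6, 135.6, 156.0]
ee_rot: [-179.9, -0.2, 171.1]
force: [-2.2, -0.9, -0.4]
gripper_width: 17.9
```

```bash
python3 -c "
from h import *
st()
w=Cam('wrist'); cv2.imwrite('pics/e_w.png',w.im)
c=Cam('scene'); c.crop('e_s.png',200,220,200,180,4)"
```

```text
5.42 [667.6 135.6 156. ] [-179.9   -0.2  171.1] F [-2.2 -0.9 -0.4] w 17.9 q6 -70.5
```

View pics/e_w.png

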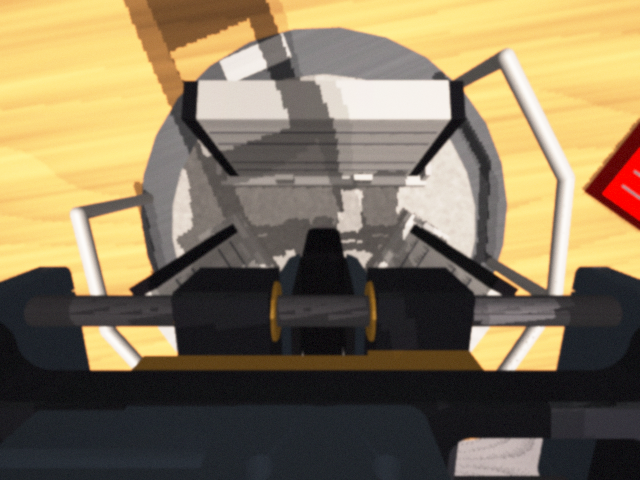

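View pics/e_s.png

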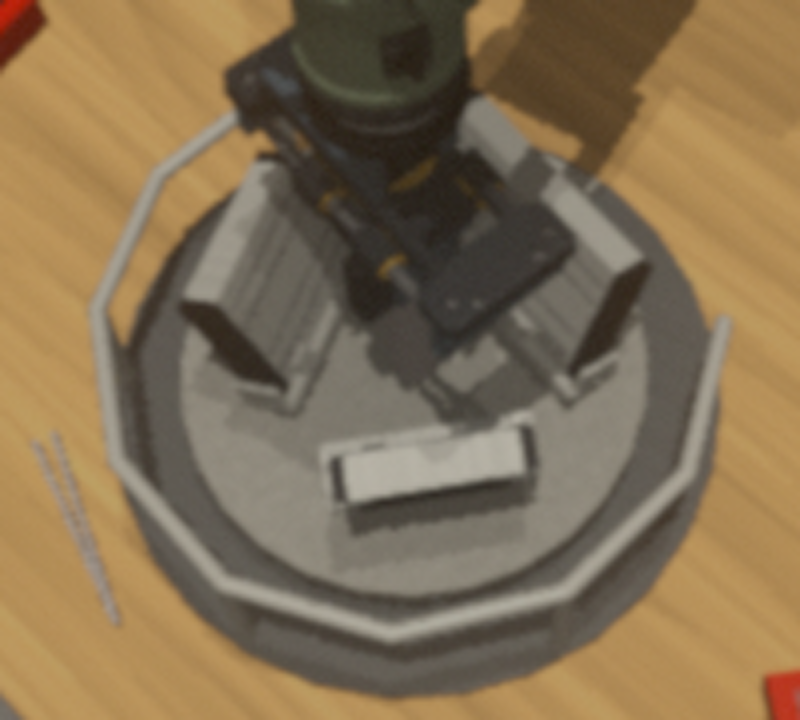

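Request:
{"api": "drive_tool", "payload": {"moves": [{"claw": 1,"dx": 0,"dy": 0,"dz": 0,"yaw": -0.7},{"claw": 1,"dx": 0,"dy": 0,"dz": 0,"yaw": -0.7},{"claw": 1,"dx": 0,"dy": 0,"dz": 0,"yaw": -0.6},{"claw": 1,"dx": 0,"dy": 0,"dz": 0,"yaw": -0.3},{"claw": 1,"dx": 0,"dy": 0,"dz": 0,"yaw": 0}]}}

```text
time_s: 6.15
ee_pos: [667.5, 134.9, 156.0]
ee_rot: [-179.9, -0.2, -169.4]
force: [-1.3, -1.5, 0.8]
gripper_width: 17.9
```

```bash
python3 -c "
from h import *
st()
w=Cam('wrist'); cv2.imwrite('pics/f_w.png',w.im)"
```

```text
6.15 [667.5 134.9 156. ] [-179.9   -0.2 -169.4] F [-1.3 -1.5  0.8] w 17.9 q6 -90.0
```

View pics/f_w.png

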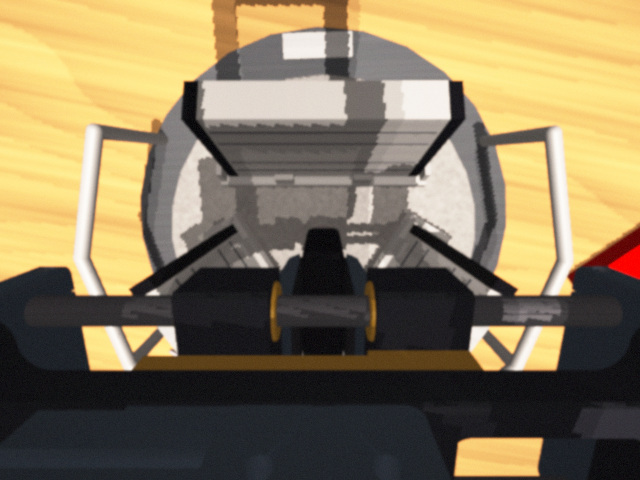

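Request:
{"api": "drive_tool", "payload": {"moves": [{"claw": -1,"dx": 0,"dy": 0,"dz": 0,"yaw": 0},{"claw": -1,"dx": 0,"dy": 0,"dz": 0,"yaw": 0},{"claw": -1,"dx": 0,"dy": 0,"dz": -0.5,"yaw": 0},{"claw": -1,"dx": 0,"dy": 0,"dz": -1,"yaw": 0},{"claw": -1,"dx": 0,"dy": 0,"dz": -1,"yaw": 0}]}}

```text
time_s: 6.82
ee_pos: [667.2, 135.1, 206.6]
ee_rot: [-179.9, -0.4, -169.6]
force: [0.4, -0.4, 0.1]
gripper_width: 64.7
```

Request:
{"api": "drive_tool", "payload": {"moves": [{"claw": -1,"dx": 0,"dy": 0,"dz": -1,"yaw": 0},{"claw": -1,"dx": 0,"dy": 0,"dz": -0.2,"yaw": 0}]}}

```text
time_s: 7.08
ee_pos: [668.4, 135.4, 234.4]
ee_rot: [-179.9, -0.1, -169.6]
force: [0.0, -0.1, -0.8]
gripper_width: 85.3
```

```bash
python3 -c "
from h import *
st()
w=Cam('wrist'); cv2.imwrite('pics/g_w.png',w.im)
plan(576,120,215,100.6)
c=Cam('scene'); c.crop('g_s.png',200,220,200,180,4)
d=Cam('side'); d.crop('g_d.png',280,190,180,140,4)"
```

```text
7.08 [668.4 135.4 234.4] [-1.799e+02 -1.000e-01 -1.696e+02] F [ 0.  -0.1 -0.8] w 85.3 q6 -89.8
7.12 [668.1 135.4 234. ] [-179.9   -0.2 -169.6] F [1.2 0.8 0.5] w 88.8 q6 -89.8
D [-92.1 -15.4 -19. ] dyaw -89.8 rows 11
[0.42, 0.01, 0.09, 0.95]
[0.42, -0.05, 0.09, 0.95]
[0.41, -0.11, 0.09, 0.95]
[0.39, -0.17, 0.09, 0.95]
[0.36, -0.22, 0.09, 0.95]
[0.33, -0.27, 0.09, 0.95]
[0.28, -0.32, 0.09, 0.95]
[0.24, -0.35, 0.09, 0.95]
[0.18, -0.38, 0.09, 0.95]
[0.13, -0.41, 0.09, 0.95]
[0.07, -0.42, 0.09, 0.95]
```

View pics/g_w.png

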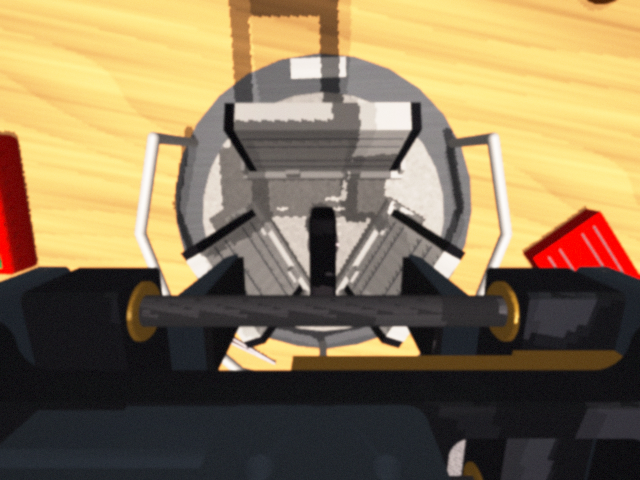

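View pics/g_d.png

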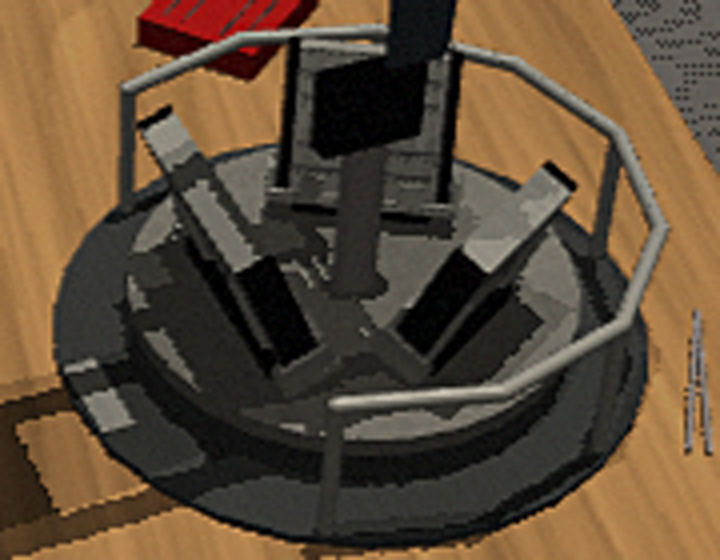

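View pics/g_s.png

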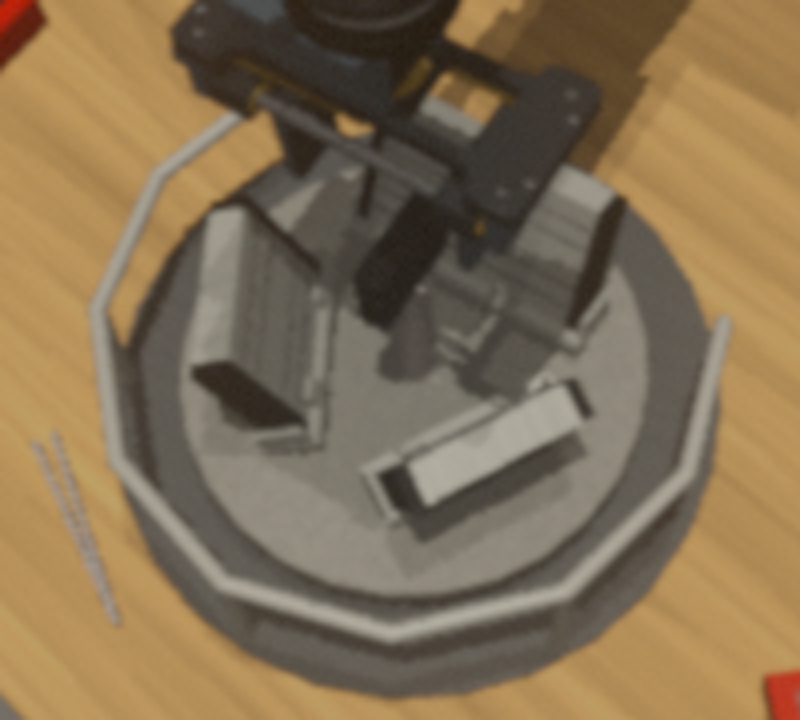

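```bash
python3 -c "
from h import *
w=Cam('wrist'); w.crop('g_w2.png',200,80,250,120,3)
ax=np.array([672.5,139.5]); 
for z,v in((145,126),(137,102.5)):
    p=w.plane([[236,v],[414,v],[323,v]],z); q=p[2,:2]-ax; print(p.round(1),np.hypot(*q).round(1),np.degrees(np.arctan2(q[1],q[0])).round(1)%360)
d=Cam('side')
D=lambda p:np.array(p,float)/4+[280,190]
print('side long top inner edge', d.plane(D([[190,112],[280,255]]),145).round(1))
print('side outer edge', d.plane(D([[138,122],[232,272]]),137).round(1))
c=Cam('scene');S=lambda p:np.array(p,float)/4+[200,220]
"
```

```text
[[589.8  55.1 145. ]
 [566.2 184.1 145. ]
 [578.3 118.2 145. ]] 96.6 192.7
[[572.8  51.  137. ]
 [548.9 181.9 137. ]
 [561.1 115.  137. ]] 114.1 192.4
side long top inner edge [[579.8 179.3 145. ]
 [599.7  46.7 145. ]]
side outer edge [[550.7 185.9 137. ]
 [573.7  47.  137. ]]
```

View pics/g_w2.png

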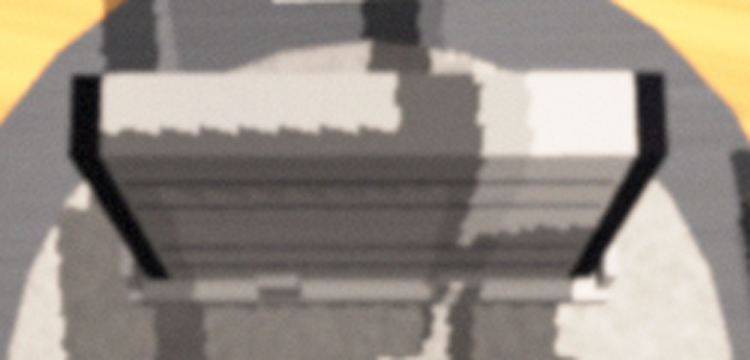

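```bash
python3 -c "
from h import *
w=Cam('wrist')
ax=np.array([672.5,139.5]); 
for z,v,a,b in((145,131.7,223.3,421.7),(137,104.7,224,421)):
    p=w.plane([[a,v],[b,v]],z); m=p.mean(0)[:2]; q=m-ax; e=p[1]-p[0]; print(p.round(1),m.round(1),np.hypot(*e).round(1),np.degrees(np.arctan2(e[1],e[0])).round(1),np.hypot(*q).round(1),np.degrees(np.arctan2(q[1],q[0])).round(1)%360)
"
```

```text
Traceback (most recent call last):
TypeError: return arrays must be of ArrayType
```

```bash
python3 -c "
from h import *
w=Cam('wrist')
ax=np.array([672.5,139.5]); 
for z,v,a,b in((145,131.7,223.3,421.7),(137,104.7,224,421)):
    p=w.plane([[a,v],[b,v]],z)[:,:2]; m=p.mean(0); q=m-ax; e=p[1]-p[0]; print(p.round(1),m.round(1),np.hypot(*e).round(1),np.degrees(np.arctan2(e[1],e[0])).round(1),np.hypot(*q).round(1),np.degrees(np.arctan2(q[1],q[0])).round(1)%360)
"
```

```text
[[595.1  46.4]
 [568.8 190.4]] [582.  118.4] 146.3 100.4 93.0 193.1
[[575.6  42.4]
 [549.2 187.2]] [562.4 114.8] 147.2 100.4 112.8 192.6
```

Request:
{"api": "drive_tool", "payload": {"moves": [{"claw": -1,"dx": 0.42,"dy": 0.01,"dz": 0,"yaw": 0.95},{"claw": -1,"dx": 0.42,"dy": -0.05,"dz": 0,"yaw": 0.95},{"claw": -1,"dx": 0.41,"dy": -0.11,"dz": 0,"yaw": 0.95},{"claw": -1,"dx": 0.39,"dy": -0.17,"dz": 0,"yaw": 0.95},{"claw": -1,"dx": 0.36,"dy": -0.22,"dz": 0,"yaw": 0.95}]}}

```text
time_s: 8.1
ee_pos: [623.8, 128.5, 228.5]
ee_rot: [-179.4, -0.5, 148.2]
force: [0.7, 0.0, 0.5]
gripper_width: 91.2
```

Request:
{"api": "drive_tool", "payload": {"moves": [{"claw": -1,"dx": 0.33,"dy": -0.27,"dz": 0,"yaw": 0.95},{"claw": -1,"dx": 0.28,"dy": -0.32,"dz": 0,"yaw": 0.95},{"claw": -1,"dx": 0.24,"dy": -0.35,"dz": 0,"yaw": 0.95},{"claw": -1,"dx": 0.18,"dy": -0.38,"dz": 0,"yaw": 0.95},{"claw": -1,"dx": 0.13,"dy": -0.41,"dz": 0,"yaw": 0.95}]}}

```text
time_s: 8.72
ee_pos: [579.3, 122.5, 227.0]
ee_rot: [-179.1, 0.0, 106.0]
force: [-0.4, 0.9, -0.6]
gripper_width: 91.3
```

```bash
python3 -c "
from h import *
plan(575,117.2,200,100.4)
w=Cam('wrist'); cv2.imwrite('pics/h_w.png',w.im)
c=Cam('scene'); c.crop('h_s.png',200,220,200,180,4)
d=Cam('side'); cv2.imwrite('pics/h_d.png',d.im)"
```

```text
8.72 [579.3 122.5 227. ] [-179.1    0.   106. ] F [-0.4  0.9 -0.6] w 91.3 q6 -5.1
D [ -4.3  -5.3 -27. ] dyaw -5.6 rows 2
[-0.1, -0.14, 0.67, 0.33]
[-0.1, -0.14, 0.67, 0.33]
```

View pics/h_w.png

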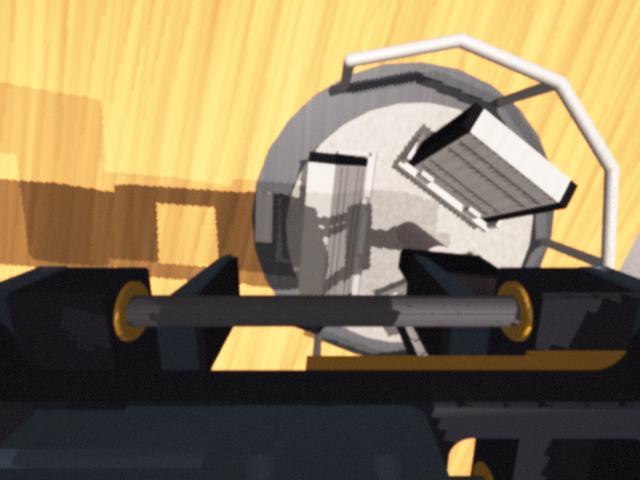

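View pics/h_d.png

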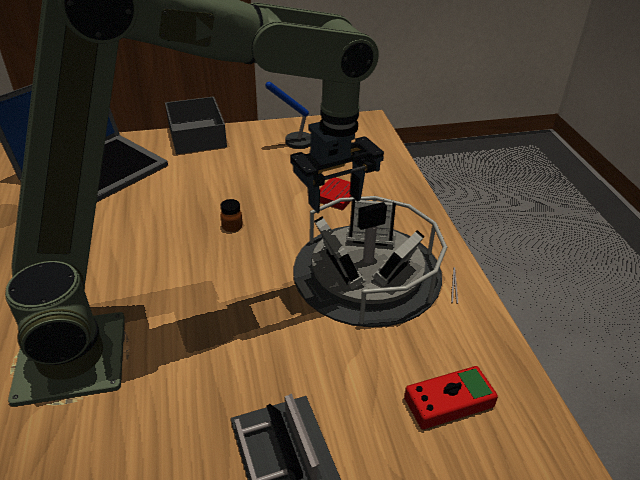

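Request:
{"api": "drive_tool", "payload": {"moves": [{"claw": -1,"dx": -0.1,"dy": -0.14,"dz": 0.4,"yaw": 0.33},{"claw": -1,"dx": -0.1,"dy": -0.14,"dz": 0.5,"yaw": 0.33},{"claw": -1,"dx": 0,"dy": 0,"dz": 0,"yaw": 0}]}}

```text
time_s: 9.25
ee_pos: [576.2, 117.2, 208.7]
ee_rot: [-179.1, 0.1, 101.0]
force: [-0.1, -0.7, 0.1]
gripper_width: 91.1
```

```bash
python3 -c "
from h import *
plan(575,117.2,121,100.4)
"
```

```text
9.25 [576.2 117.2 208.7] [-1.791e+02  1.000e-01  1.010e+02] F [-0.1 -0.7  0.1] w 91.1 q6 -0.5
D [ -1.2  -0.  -87.7] dyaw -0.6 rows 5
[0.0, -0.01, 0.88, 0.01]
[0.0, -0.01, 0.88, 0.01]
[0.0, -0.01, 0.88, 0.01]
[0.0, -0.01, 0.88, 0.01]
[0.0, -0.01, 0.88, 0.01]
```

Request:
{"api": "drive_tool", "payload": {"moves": [{"claw": -1,"dx": 0,"dy": -0.03,"dz": 0.9,"yaw": 0.03},{"claw": -1,"dx": 0,"dy": -0.03,"dz": 0.8,"yaw": 0.03},{"claw": -1,"dx": 0,"dy": 0,"dz": 0.8,"yaw": 0},{"claw": -1,"dx": 0,"dy": 0,"dz": 0.6,"yaw": 0},{"claw": -1,"dx": 0,"dy": 0,"dz": 0.2,"yaw": 0}]}}

```text
time_s: 9.88
ee_pos: [576.3, 117.3, 140.8]
ee_rot: [-179.3, 0.1, 100.8]
force: [-0.0, 0.4, 0.1]
gripper_width: 91.2
```

```bash
python3 -c "
from h import *
plan(575,117.2,121,100.4)
w=Cam('wrist'); cv2.imwrite('pics/i_w.png',w.im)
c=Cam('scene'); c.crop('i_s.png',200,220,200,180,4)
d=Cam('side');  d.crop('i_d.png',280,160,160,120,5)"
```

```text
9.88 [576.3 117.3 140.8] [-1.793e+02  1.000e-01  1.008e+02] F [-0.   0.4  0.1] w 91.2 q6 -0.3
D [ -1.3  -0.1 -19.8] dyaw -0.4 rows 2
[0.0, -0.03, 0.5, 0.03]
[0.0, -0.03, 0.5, 0.03]
```

View pics/i_d.png

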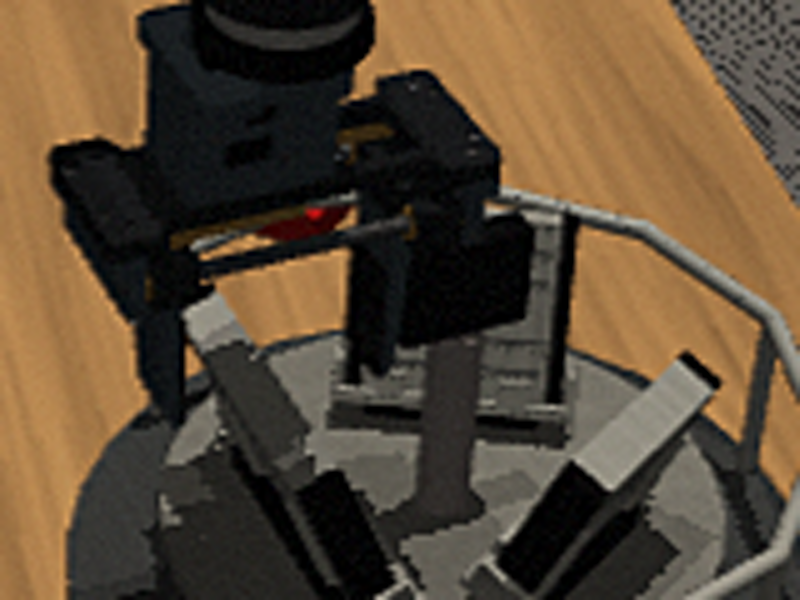

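View pics/i_s.png

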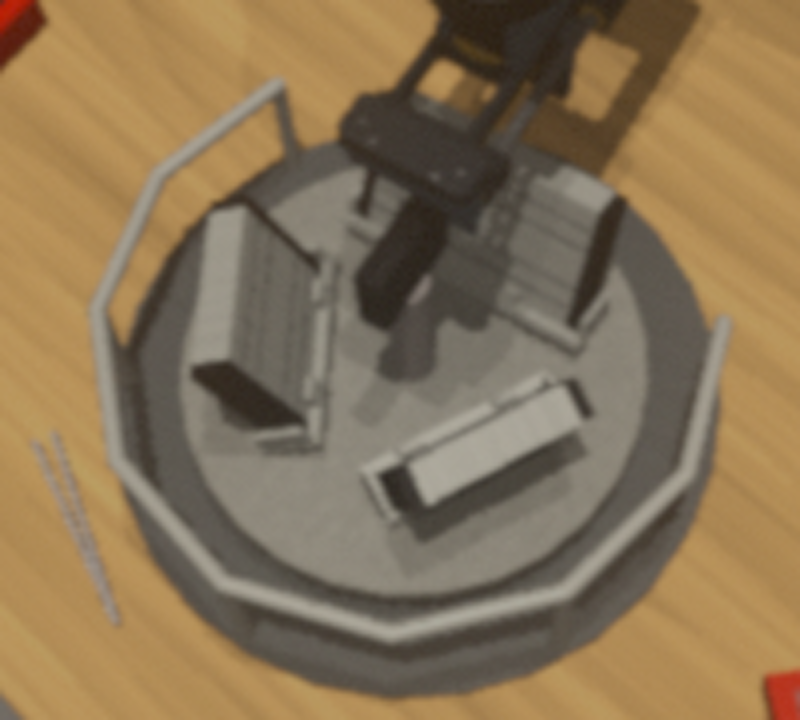

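Request:
{"api": "drive_tool", "payload": {"moves": [{"claw": -1,"dx": 0,"dy": -0.06,"dz": 0.45,"yaw": 0.03},{"claw": -1,"dx": 0,"dy": -0.06,"dz": 0.4,"yaw": 0},{"claw": -1,"dx": 0,"dy": 0,"dz": 0.05,"yaw": 0}]}}

```text
time_s: 10.4
ee_pos: [574.7, 116.9, 123.8]
ee_rot: [-179.6, 0.1, 100.6]
force: [-0.5, -0.6, 0.3]
gripper_width: 91.1
```

Request:
{"api": "drive_tool", "payload": {"moves": [{"claw": 1,"dx": 0,"dy": 0,"dz": 0.1,"yaw": 0},{"claw": 1,"dx": 0,"dy": 0,"dz": 0,"yaw": 0},{"claw": 1,"dx": 0,"dy": 0,"dz": 0,"yaw": 0},{"claw": 1,"dx": 0,"dy": 0,"dz": 0,"yaw": 0}], "grip_force": 15}}

```text
time_s: 10.9
ee_pos: [575.3, 117.0, 122.2]
ee_rot: [-179.7, 0.1, 100.6]
force: [-0.7, 0.8, -1.3]
gripper_width: 54.0
```

Request:
{"api": "drive_tool", "payload": {"moves": [{"claw": 1,"dx": 0,"dy": 0,"dz": 0,"yaw": 0},{"claw": 1,"dx": 0,"dy": 0,"dz": 0,"yaw": 0},{"claw": 1,"dx": 0,"dy": 0,"dz": 0,"yaw": 0}]}}

```text
time_s: 11.28
ee_pos: [575.6, 117.1, 122.3]
ee_rot: [-179.7, 0.1, 100.6]
force: [1.0, 0.5, -1.1]
gripper_width: 27.3
```

```bash
python3 -c "
from h import *
st()
w=Cam('wrist'); cv2.imwrite('pics/j_w.png',w.im)
d=Cam('side');  d.crop('j_d.png',280,160,160,120,5)"
```

```text
11.28 [575.6 117.1 122.3] [-1.797e+02  1.000e-01  1.006e+02] F [ 1.   0.5 -1.1] w 27.3 q6 -0.1
```

View pics/j_d.png

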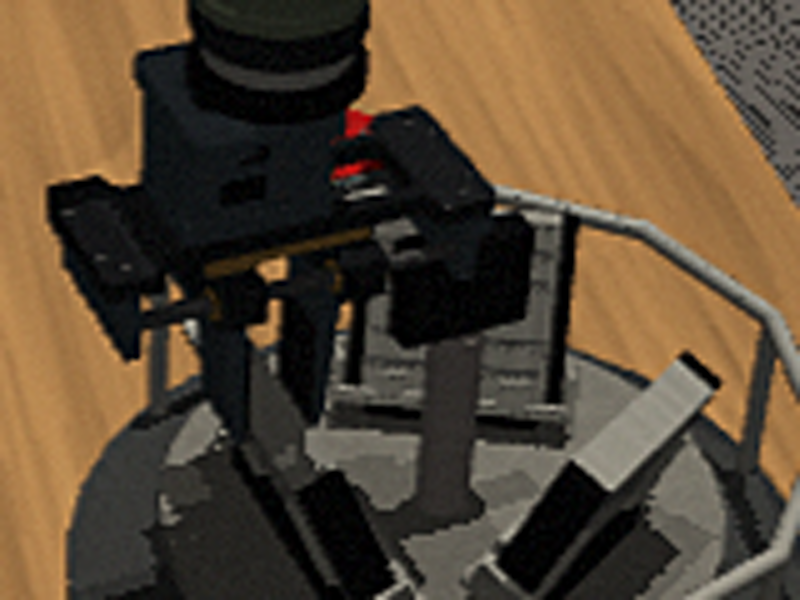

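View pics/j_w.png

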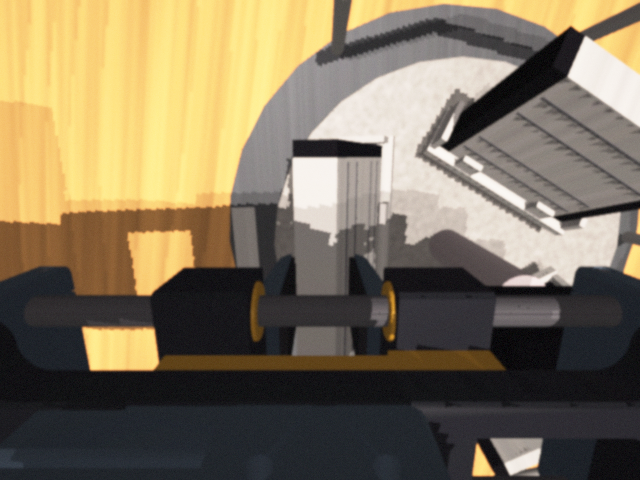

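Request:
{"api": "drive_tool", "payload": {"moves": [{"claw": 1,"dx": 0,"dy": 0,"dz": 0,"yaw": 0},{"claw": 1,"dx": 0,"dy": 0,"dz": 0,"yaw": 0},{"claw": 1,"dx": 0,"dy": 0,"dz": 0,"yaw": 0}], "grip_force": 20}}

```text
time_s: 11.75
ee_pos: [575.6, 117.1, 122.3]
ee_rot: [-179.7, 0.1, 100.6]
force: [0.5, -0.1, -0.4]
gripper_width: 27.0
```

```bash
python3 -c "
from h import *
st()
w=Cam('wrist'); cv2.imwrite('pics/k_w.png',w.im)
d=Cam('side');  d.crop('k_d.png',280,160,160,120,5)"
```

```text
11.75 [575.6 117.1 122.3] [-1.797e+02  1.000e-01  1.006e+02] F [ 0.5 -0.1 -0.4] w 27.0 q6 -0.1
```

View pics/k_d.png

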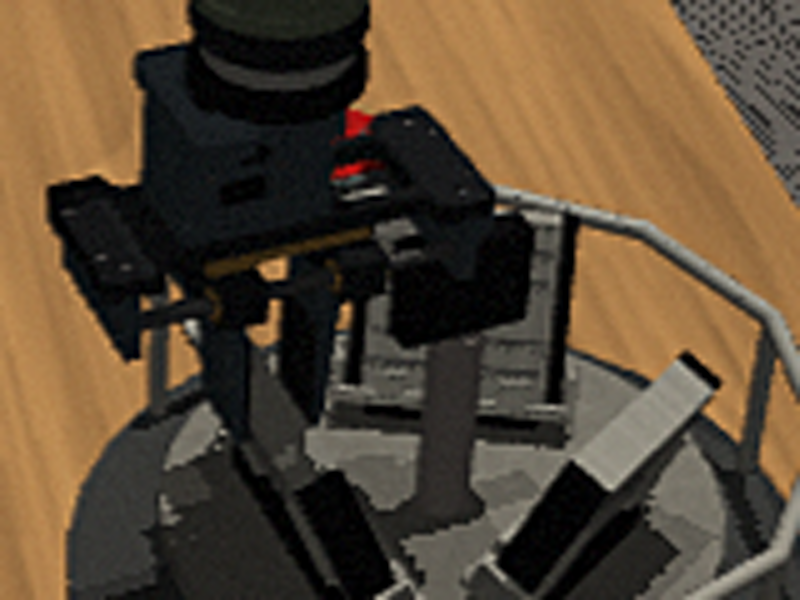

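View pics/k_w.png

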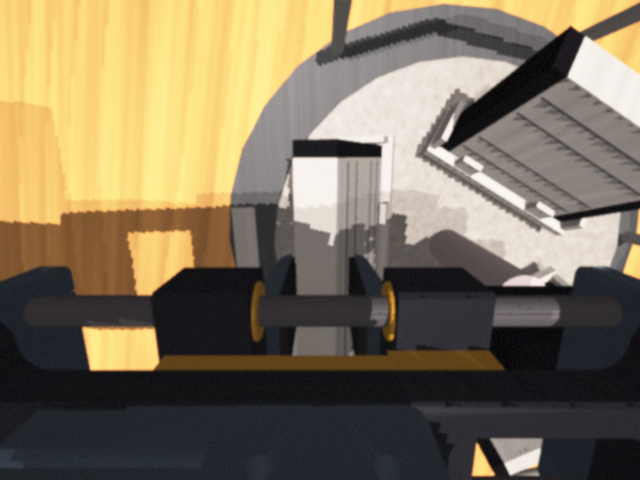

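Request:
{"api": "drive_tool", "payload": {"moves": [{"claw": 1,"dx": 0,"dy": -0.1,"dz": -0.25,"yaw": 0},{"claw": 1,"dx": 0,"dy": -0.12,"dz": -0.3,"yaw": 0},{"claw": 1,"dx": 0,"dy": -0.12,"dz": -0.3,"yaw": 0}]}}

```text
time_s: 12.22
ee_pos: [568.9, 115.9, 139.3]
ee_rot: [-179.7, 0.1, 100.6]
force: [2.8, 1.2, -1.7]
gripper_width: 27.1
```

```bash
python3 -c "
from h import *
st()
d=Cam('side');  d.crop('l_d.png',280,160,160,120,5)"
```

```text
12.22 [568.9 115.9 139.3] [-1.797e+02  1.000e-01  1.006e+02] F [ 2.8  1.2 -1.7] w 27.1 q6 -0.1
```

View pics/l_d.png

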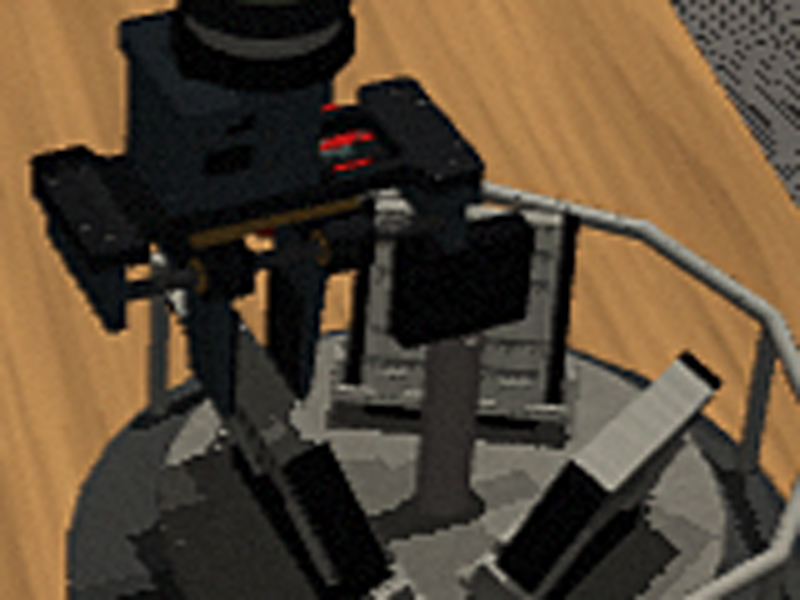

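Request:
{"api": "drive_tool", "payload": {"moves": [{"claw": 1,"dx": 0,"dy": -0.14,"dz": -0.35,"yaw": 0},{"claw": 1,"dx": 0,"dy": -0.16,"dz": -0.4,"yaw": 0},{"claw": 1,"dx": 0,"dy": -0.16,"dz": -0.4,"yaw": 0},{"claw": 1,"dx": 0,"dy": -0.16,"dz": -0.4,"yaw": 0}]}}

```text
time_s: 12.78
ee_pos: [555.9, 113.5, 173.4]
ee_rot: [-179.7, 0.1, 100.6]
force: [1.0, 1.2, -2.9]
gripper_width: 22.6
```

```bash
python3 -c "
from h import *
st()
d=Cam('side');  d.crop('m_d.png',280,130,160,120,5)"
```

```text
12.78 [555.9 113.5 173.4] [-1.797e+02  1.000e-01  1.006e+02] F [ 1.   1.2 -2.9] w 22.6 q6 -0.1
```

View pics/m_d.png

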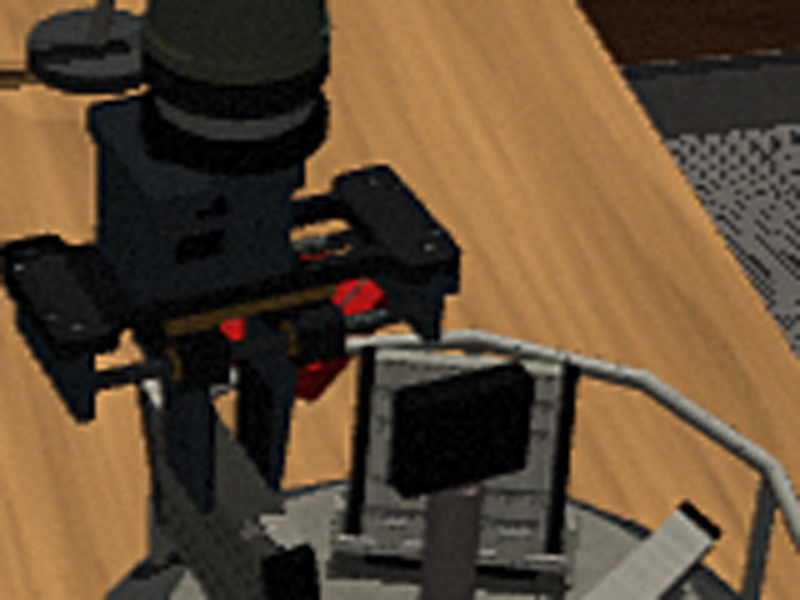

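Request:
{"api": "drive_tool", "payload": {"moves": [{"claw": 1,"dx": 0,"dy": -0.2,"dz": -0.5,"yaw": 0},{"claw": 1,"dx": 0,"dy": -0.3,"dz": -0.7,"yaw": 0},{"claw": 1,"dx": 0,"dy": -0.4,"dz": -0.7,"yaw": 0},{"claw": 1,"dx": 0,"dy": -0.3,"dz": -0.3,"yaw": 0}], "grip_force": 40}}

```text
time_s: 13.32
ee_pos: [528.7, 108.6, 221.1]
ee_rot: [-179.5, 0.1, 100.6]
force: [-0.3, 0.5, -2.6]
gripper_width: 21.4
```

```bash
python3 -c "
from h import *
st()
d=Cam('side');  cv2.imwrite('pics/n_d.png',d.im)
c=Cam('scene');  cv2.imwrite('pics/n_s.png',c.im)
w=Cam('wrist');  cv2.imwrite('pics/n_w.png',w.im)"
```

```text
13.32 [528.7 108.6 221.1] [-1.795e+02  1.000e-01  1.006e+02] F [-0.3  0.5 -2.6] w 21.4 q6 -0.1
```

View pics/n_d.png

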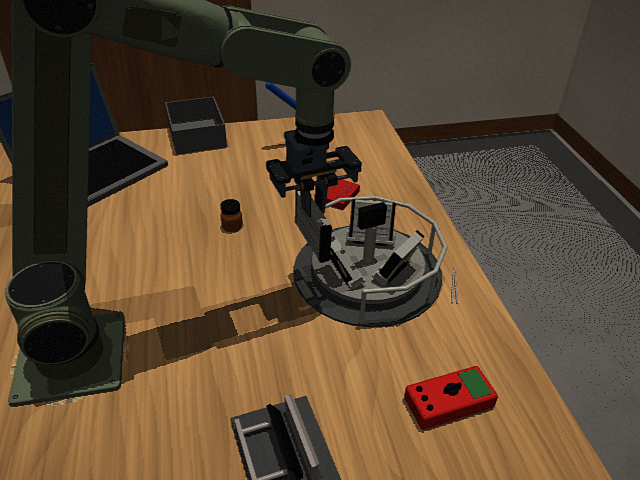

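View pics/n_s.png

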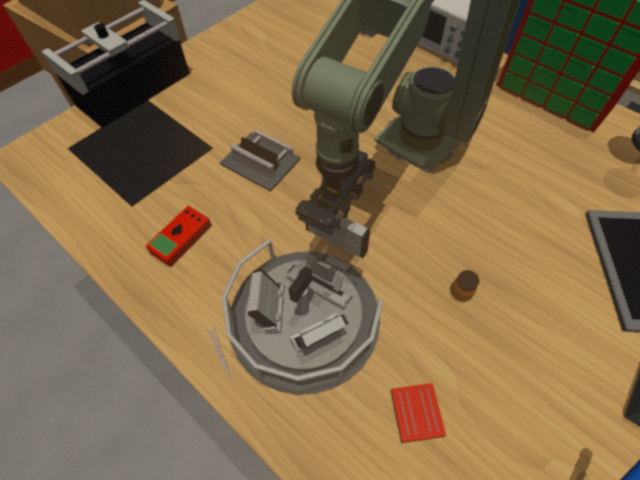

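View pics/n_w.png

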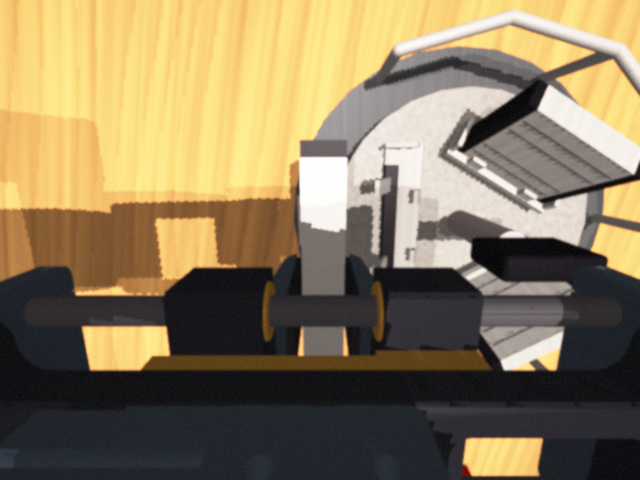

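```bash
python3 -c "
from h import *
c=Cam('scene'); c.crop('o_s.png',215,120,90,75,8)"
```

```text
(no output)
```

View pics/o_s.png

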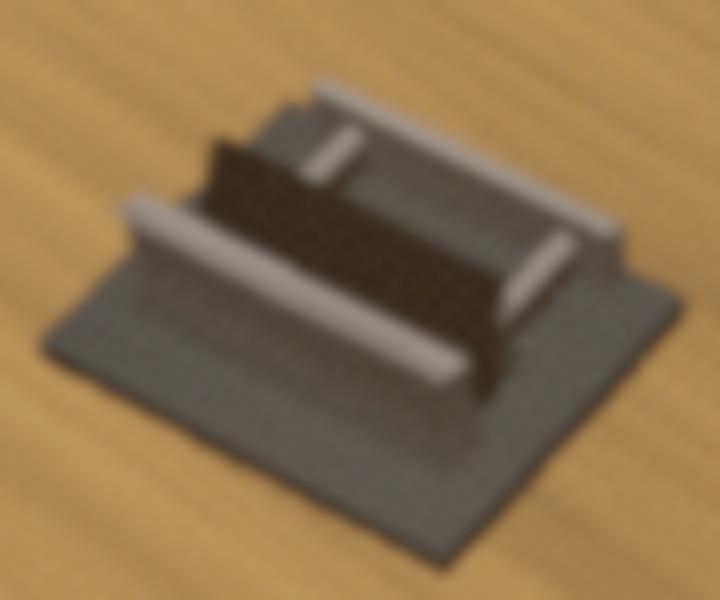

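```bash
python3 -c "
from h import *
c=Cam('scene'); d=Cam('side')
A=lambda p:np.array(p,float)/8+[215,120]
K=lambda p:np.array(p,float)/6+[220,380]
C=c.plane(A([[45,343],[445,560],[685,303],[288,103]]),12)[:,:2]; print('corners',C.round(1)); 
for i,j in((0,1),(1,2),(2,3),(3,0)):
  e=C[j]-C[i]; print(np.linalg.norm(e).round(1),np.degrees(np.arctan2(e[1],e[0])).round(1))
S=d.plane(K([[68,230],[520,97]]),12)[:,:2]; print('side corners',S.round(1))
o=np.array([405,-290.]); t=np.radians(8.3); ex=np.array([np.cos(t),np.sin(t)]); ey=np.array([-np.sin(t),np.cos(t)])
def loc(P): P=P[:,:2]-o; return np.c_[P@ex,P@ey].round(1)
print('base',loc(c.plane(A([[45,343],[445,560],[685,303],[288,103]]),12)),loc(np.c_[S,S]))
print('wall s',loc(c.plane(A([[122,213],[445,382],[150,192],[470,352]]),60)))
print('wall d',loc(d.plane(K([[390,107],[548,522],[432,86],[594,500]]),60)))
print('jaw s',loc(c.plane(A([[220,142],[503,270]]),62)))
print('jaw d',loc(d.plane(K([[283,152],[300,143]]),62)))
print('jaw d line',loc(d.plane(K([[283,170],[415,590]]),62)))
"
```

```text
corners [[ 484.1 -373.4]
 [ 458.5 -189.8]
 [ 314.2 -209.8]
 [ 339.9 -396.5]]
185.3 98.0
145.6 -172.1
188.5 -82.2
146.1 9.1
side corners [[ 311.2 -219.1]
 [ 458.  -198.2]]
base [[ 66.3 -93.9]
 [ 67.4  91.4]
 [-78.3  92.5]
 [-79.8 -96. ]] [[-82.6  83.7]
 [ 65.7  83.2]]
wall s [[ 31.6 -74.7]
 [ 32.5  71.4]
 [ 18.1 -72.9]
 [ 16.7  70.4]]
wall d [[ 15.8  60.1]
 [ 15.4 -84.8]
 [ 30.2  63.1]
 [ 29.5 -82.9]]
jaw s [[-13.9 -65.9]
 [-19.3  58.2]]
jaw d [[-19.7  54.1]
 [-14.   55.5]]
jaw d line [[-21.5  48. ]
 [-25.5 -92.4]]
```

Request:
{"api": "drive_tool", "payload": {"moves": [{"claw": 1,"dx": -0.3,"dy": -0.6,"dz": -0.3,"yaw": 0},{"claw": 1,"dx": -0.6,"dy": -0.6,"dz": 0,"yaw": 0},{"claw": 1,"dx": -0.9,"dy": -0.3,"dz": 0,"yaw": 0},{"claw": 1,"dx": -0.95,"dy": -0.3,"dz": 0,"yaw": 0},{"claw": 1,"dx": -0.95,"dy": -0.3,"dz": 0,"yaw": 0}]}}

```text
time_s: 14.25
ee_pos: [498.3, 22.7, 225.3]
ee_rot: [-179.2, 0.2, 100.6]
force: [1.0, -0.1, -2.2]
gripper_width: 21.7
```

Request:
{"api": "drive_tool", "payload": {"moves": [{"claw": 1,"dx": -0.95,"dy": -0.28,"dz": 0,"yaw": 0.06},{"claw": 1,"dx": -0.95,"dy": -0.28,"dz": 0,"yaw": 0.06},{"claw": 1,"dx": -0.95,"dy": -0.28,"dz": 0,"yaw": 0.06},{"claw": 1,"dx": -0.95,"dy": -0.28,"dz": 0,"yaw": 0.06},{"claw": 1,"dx": -0.95,"dy": -0.28,"dz": 0,"yaw": 0.03}]}}

```text
time_s: 14.88
ee_pos: [483.4, -85.4, 226.5]
ee_rot: [-179.2, 0.4, 98.0]
force: [0.1, 0.4, -2.8]
gripper_width: 21.7
```

Request:
{"api": "drive_tool", "payload": {"moves": [{"claw": 1,"dx": -0.95,"dy": -0.25,"dz": 0,"yaw": 0},{"claw": 1,"dx": -0.95,"dy": -0.25,"dz": 0,"yaw": 0},{"claw": 1,"dx": -0.95,"dy": -0.25,"dz": 0,"yaw": 0},{"claw": 1,"dx": -0.95,"dy": -0.25,"dz": 0,"yaw": 0},{"claw": 1,"dx": -0.95,"dy": -0.25,"dz": 0,"yaw": 0}]}}

```text
time_s: 15.5
ee_pos: [467.3, -192.1, 227.9]
ee_rot: [-179.2, 0.5, 97.7]
force: [-0.5, -0.8, -2.8]
gripper_width: 22.0
```

```bash
python3 -c "
from h import *
plan(480,-325,225,98.3)"
```

```text
15.5 [ 467.3 -192.1  227.9] [-179.2    0.5   97.7] F [-0.5 -0.8 -2.8] w 22.0 q6 -30.5
D [  12.7 -132.9   -2.9] dyaw 0.6 rows 7
[-0.95, -0.04, 0.02, -0.01]
[-0.95, -0.04, 0.02, -0.01]
[-0.95, -0.04, 0.02, -0.01]
[-0.95, -0.04, 0.02, -0.01]
[-0.95, -0.04, 0.02, -0.01]
[-0.95, -0.04, 0.02, -0.01]
[-0.95, -0.05, 0.02, -0.01]
```

Request:
{"api": "drive_tool", "payload": {"moves": [{"claw": 1,"dx": -0.95,"dy": -0.03,"dz": 0,"yaw": -0.01},{"claw": 1,"dx": -0.95,"dy": -0.03,"dz": 0,"yaw": -0.02},{"claw": 1,"dx": -0.95,"dy": -0.03,"dz": 0,"yaw": -0.02},{"claw": 1,"dx": -0.95,"dy": -0.03,"dz": 0,"yaw": -0.02},{"claw": 1,"dx": -0.7,"dy": 0,"dz": 0,"yaw": 0}]}}

```text
time_s: 16.12
ee_pos: [476.7, -289.1, 228.7]
ee_rot: [-179.2, 0.5, 98.2]
force: [-0.7, 0.3, -3.4]
gripper_width: 21.4
```

Request:
{"api": "drive_tool", "payload": {"moves": [{"claw": 1,"dx": -0.5,"dy": 0,"dz": 0,"yaw": 0},{"claw": 1,"dx": 0,"dy": 0,"dz": 0,"yaw": 0},{"claw": 1,"dx": 0,"dy": 0,"dz": 0,"yaw": 0}]}}

```text
time_s: 16.5
ee_pos: [478.4, -300.0, 228.3]
ee_rot: [-179.2, 0.4, 98.2]
force: [-0.2, -0.1, -3.5]
gripper_width: 21.6
```

```bash
python3 -c "
from h import *
st()
w=Cam('wrist'); cv2.imwrite('pics/p_w.png',w.im)"
```

```text
16.5 [ 478.4 -300.   228.3] [-179.2    0.4   98.2] F [-0.2 -0.1 -3.5] w 21.6 q6 -40.7
```

View pics/p_w.png

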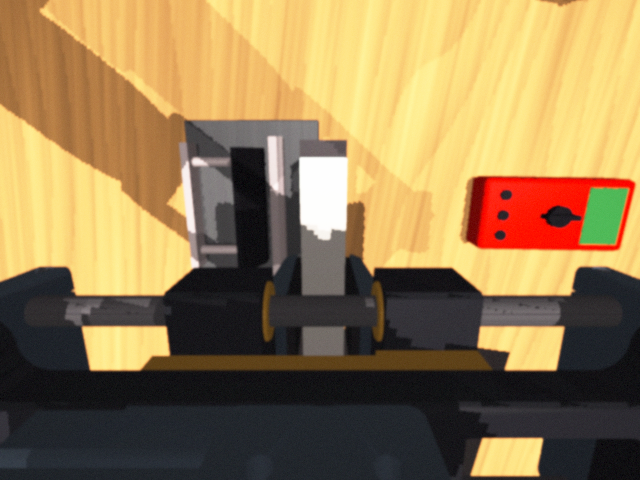

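```bash
python3 -c "
from h import *
w=Cam('wrist'); w.crop('p_w2.png',170,105,190,170,4)"
```

```text
(no output)
```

View pics/p_w2.png

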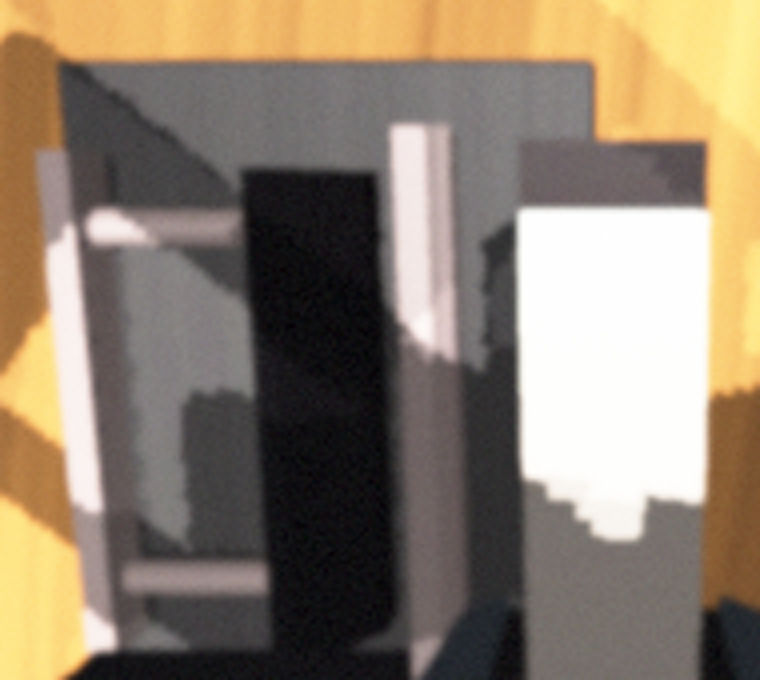

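```bash
python3 -c "
from h import *
w=Cam('wrist')
A=lambda p:np.array(p,float)/4+[170,105]
o=np.array([400,-297.]); t=np.radians(8.2); ex=np.array([np.cos(t),np.sin(t)]); ey=np.array([-np.sin(t),np.cos(t)])
def loc(P): P=P[:,:2]-o; return np.c_[P@ex,P@ey].round(1).tolist()
print('plate',loc(w.plane(A([[62,63],[593,62],[595,135]]),12)))
print('wall inner@60',loc(w.plane(A([[390,125],[402,400],[410,640]]),60)))
print('wall inner@46',loc(w.plane(A([[390,125],[402,400],[410,640]]),46)))
print('wall mid@60',loc(w.plane(A([[430,125],[447,500]]),60)))
print('wall right@60',loc(w.plane(A([[450,125],[467,500]]),60)))
print('jaw top@62',loc(w.plane(A([[245,172],[258,400],[270,640]]),62)))
print('jaw right@20',loc(w.plane(A([[375,172],[385,400]]),20)))
print('jaw right@35',loc(w.plane(A([[375,172],[385,400]]),35)))
for z in(245,250,255): print('mod',z,loc(w.plane(A([[520,142],[708,142],[520,205],[708,205]]),z)))
s=telemetry.state();print('tcp',loc(np.array([s['ee_pos']])))
"
```

```text
plate [[-77.5, 90.4], [69.2, 90.4], [69.7, 71.2]]
wall inner@60 [[21.0, 71.5], [21.2, 4.1], [20.8, -60.7]]
wall inner@46 [[18.6, 72.2], [18.8, 2.0], [18.4, -65.4]]
wall mid@60 [[30.8, 71.5], [32.0, -22.1]]
wall right@60 [[35.6, 71.5], [37.2, -22.1]]
jaw top@62 [[-14.7, 60.5], [-15.3, 4.4], [-16.4, -60.2]]
jaw right@20 [[9.4, 61.2], [9.4, -1.8]]
jaw right@35 [[12.2, 60.9], [12.2, 0.4]]
mod 245 [[67.5, 60.3], [88.3, 60.3], [67.3, 53.6], [88.4, 53.5]]
mod 250 [[67.9, 60.1], [88.0, 60.1], [67.7, 53.6], [88.1, 53.6]]
mod 255 [[68.3, 59.9], [87.7, 59.9], [68.1, 53.6], [87.8, 53.6]]
tcp [[77.2, -14.0]]
```

```bash
python3 -c "
from h import *
plan(406.6,-300.6,190,98.2,5)"
```

```text
16.65 [ 478.4 -299.9  228.5] [-179.2    0.5   98.2] F [ 0.1  0.6 -2.5] w 21.5 q6 -40.7
D [-71.8  -0.7 -38.5] dyaw 0.0 rows 5
[0.1, -0.71, 0.38, -0.0]
[0.1, -0.71, 0.38, -0.0]
[0.1, -0.71, 0.38, -0.0]
[0.1, -0.71, 0.38, -0.0]
[0.1, -0.71, 0.38, -0.0]
```

Request:
{"api": "drive_tool", "payload": {"moves": [{"claw": 1,"dx": 0.1,"dy": -0.7,"dz": 0,"yaw": 0},{"claw": 1,"dx": 0.1,"dy": -0.8,"dz": 0.3,"yaw": 0},{"claw": 1,"dx": 0.1,"dy": -0.8,"dz": 0.5,"yaw": 0},{"claw": 1,"dx": 0.1,"dy": -0.8,"dz": 0.5,"yaw": 0},{"claw": 1,"dx": 0.1,"dy": -0.4,"dz": 0.3,"yaw": 0}]}}

```text
time_s: 17.27
ee_pos: [402.1, -298.6, 197.7]
ee_rot: [-179.2, 0.5, 98.3]
force: [-0.1, -0.1, -2.6]
gripper_width: 21.9
```

Request:
{"api": "drive_tool", "payload": {"moves": [{"claw": 1,"dx": 0,"dy": 0,"dz": 0,"yaw": 0},{"claw": 1,"dx": 0,"dy": 0,"dz": 0,"yaw": 0}]}}

```text
time_s: 17.52
ee_pos: [401.7, -298.4, 198.1]
ee_rot: [-179.2, 0.5, 98.3]
force: [-0.7, 0.1, -2.9]
gripper_width: 21.7
```

```bash
python3 -c "
from h import *
plan(406.6,-300.6,142,98.2)
d=Cam('side');  d.crop('q_d.png',190,320,190,160,4)
c=Cam('scene'); c.crop('q_s.png',200,60,190,160,4)
w=Cam('wrist'); cv2.imwrite('pics/q_w.png',w.im)
"
```

```text
17.52 [ 401.7 -298.4  198.1] [-179.2    0.5   98.3] F [-0.7  0.1 -2.9] w 21.7 q6 -45.2
D [  4.9  -2.2 -56.1] dyaw -0.1 rows 3
[-0.05, 0.07, 0.93, 0.0]
[-0.05, 0.07, 0.93, 0.0]
[-0.05, 0.07, 0.93, 0.0]
```

View pics/q_d.png

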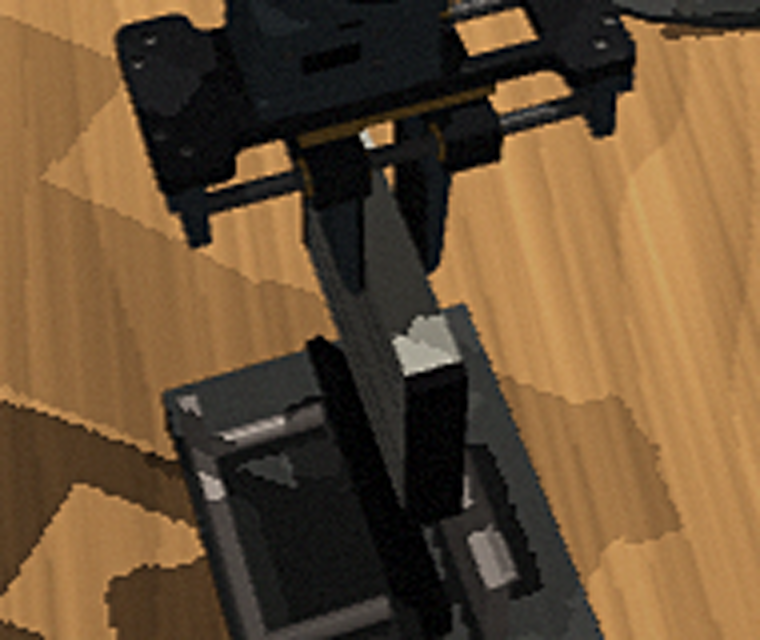

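View pics/q_s.png

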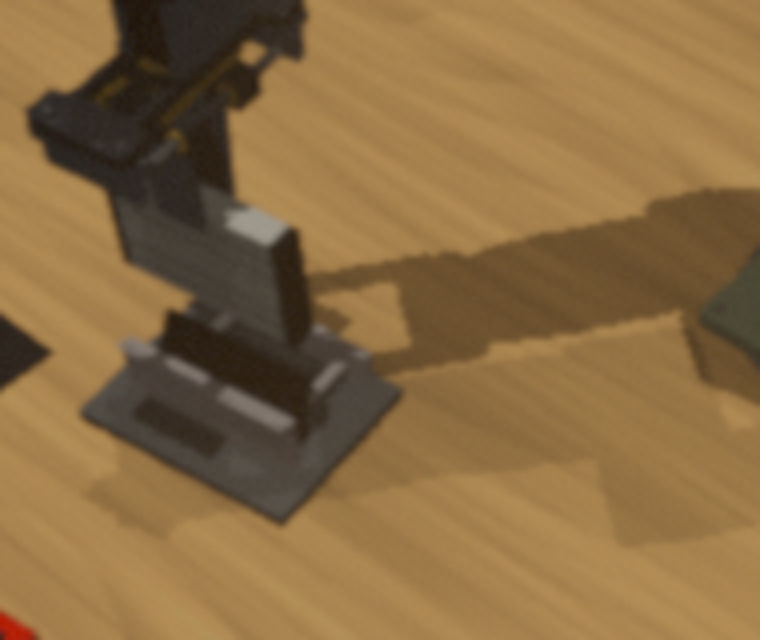

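View pics/q_w.png

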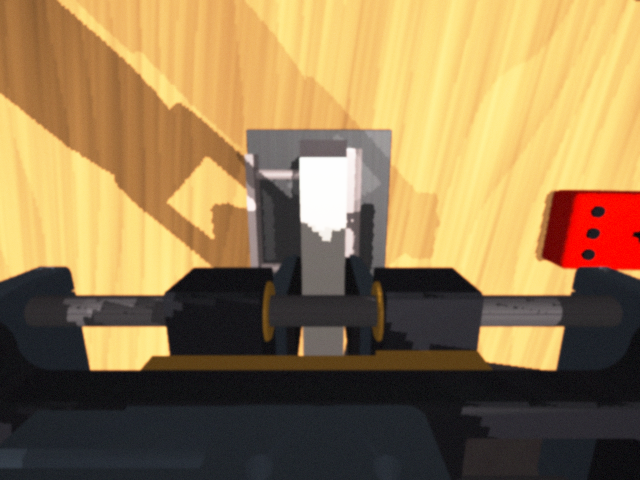

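```bash
python3 -c "
from h import *
d=Cam('side')
B=lambda p:np.array(p,float)/4+[190,320]
for z in range(100,225,5): print(z,((d.px([[412.5,-372.6,z]])[0]-[190,320])*4).round(0), end=' ')
"
```

```text
100 [437. 546.] 105 [437. 540.] 110 [437. 533.] 115 [437. 526.] 120 [437. 519.] 125 [437. 512.] 130 [437. 505.] 135 [437. 498.] 140 [437. 491.] 145 [436. 484.] 150 [436. 477.] 155 [436. 469.] 160 [436. 462.] 165 [436. 455.] 170 [436. 447.] 175 [436. 440.] 180 [436. 432.] 185 [435. 425.] 190 [435. 417.] 195 [435. 409.] 200 [435. 402.] 205 [435. 394.] 210 [435. 386.] 215 [435. 378.] 220 [435. 370.]
```

Request:
{"api": "drive_tool", "payload": {"moves": [{"claw": 1,"dx": -0.07,"dy": 0.1,"dz": 0.6,"yaw": 0},{"claw": 1,"dx": -0.07,"dy": 0.1,"dz": 0.8,"yaw": 0},{"claw": 1,"dx": 0,"dy": 0.02,"dz": 0.7,"yaw": 0},{"claw": 1,"dx": 0,"dy": 0,"dz": 0.3,"yaw": 0},{"claw": 1,"dx": 0,"dy": 0,"dz": 0,"yaw": 0}]}}

```text
time_s: 18.35
ee_pos: [406.8, -301.0, 146.0]
ee_rot: [-179.2, 0.5, 98.4]
force: [-0.2, 0.4, -3.3]
gripper_width: 21.8
```

```bash
python3 -c "
from h import *
plan(406.6,-300.6,142,98.2)
d=Cam('side');  d.crop('r_d.png',190,320,190,160,4)
c=Cam('scene'); c.crop('r_s.png',200,60,190,160,4)
w=Cam('wrist'); cv2.imwrite('pics/r_w.png',w.im)
"
```

```text
18.35 [ 406.8 -301.   146. ] [-179.2    0.5   98.4] F [-0.2  0.4 -3.3] w 21.8 q6 -45.0
D [-0.2  0.4 -4. ] dyaw -0.2 rows 1
[0.02, -0.01, 0.2, 0.02]
```

View pics/r_d.png

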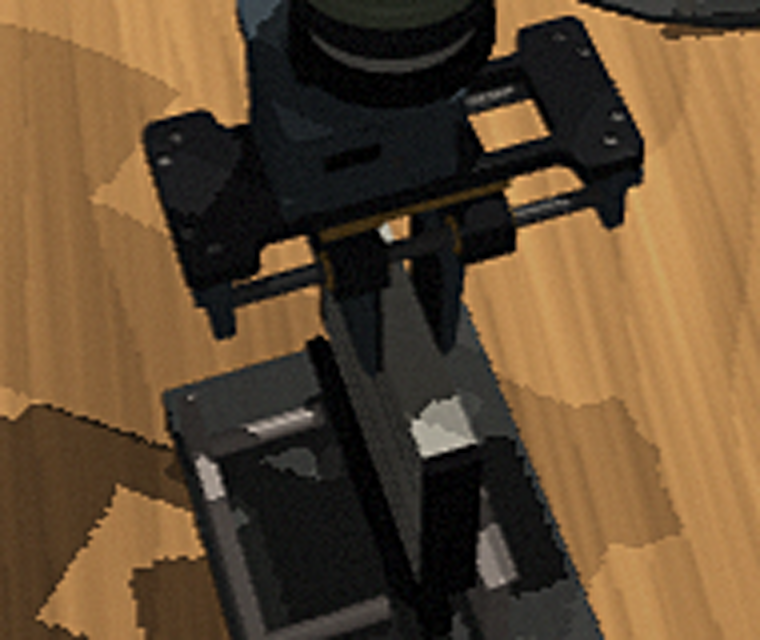

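View pics/r_w.png

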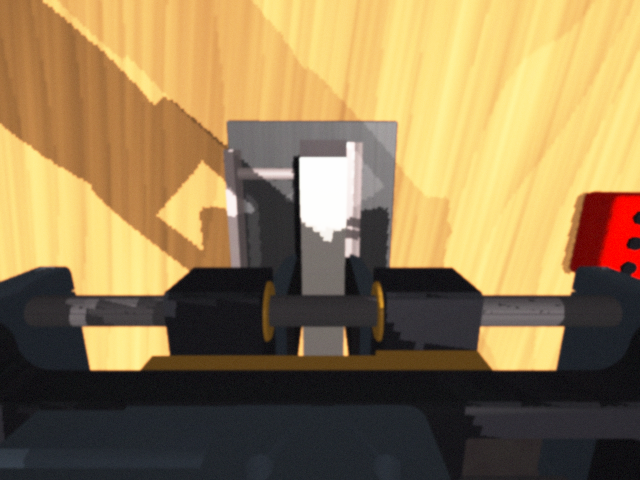

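View pics/r_s.png

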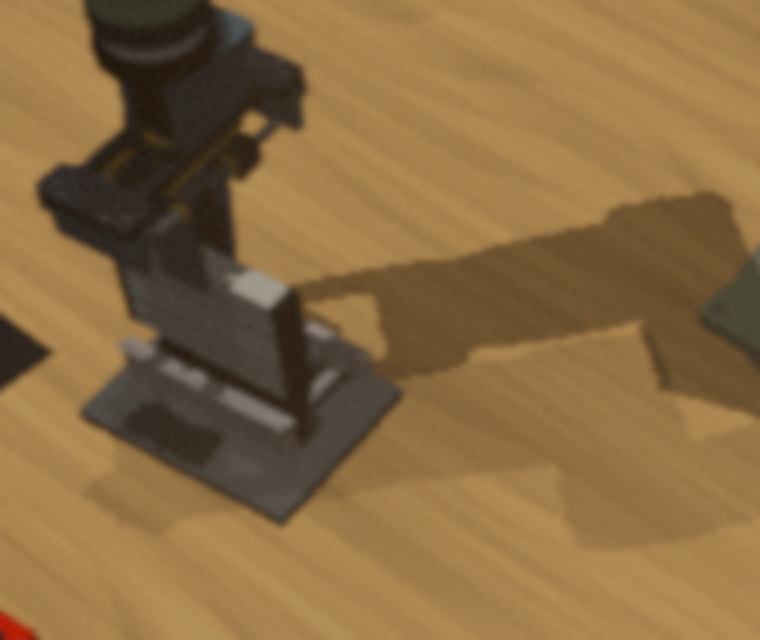

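Request:
{"api": "drive_tool", "payload": {"moves": [{"claw": 1,"dx": 0,"dy": 0,"dz": 0.4,"yaw": 0.02},{"claw": 1,"dx": 0,"dy": 0,"dz": 0.4,"yaw": 0},{"claw": 1,"dx": 0,"dy": 0,"dz": 0.3,"yaw": 0}]}}

```text
time_s: 18.88
ee_pos: [410.3, -302.8, 126.3]
ee_rot: [-179.7, 0.8, 98.1]
force: [4.5, 0.7, 1.7]
gripper_width: 21.7
```

Request:
{"api": "drive_tool", "payload": {"moves": [{"claw": 1,"dx": 0,"dy": 0,"dz": 0.3,"yaw": 0},{"claw": 1,"dx": 0,"dy": 0,"dz": 0.3,"yaw": 0}]}}

```text
time_s: 19.12
ee_pos: [411.8, -303.6, 114.7]
ee_rot: [-179.9, 0.9, 98.1]
force: [1.5, -1.0, 4.2]
gripper_width: 21.4
```

Request:
{"api": "drive_tool", "payload": {"moves": [{"claw": 1,"dx": 0,"dy": 0,"dz": 0.3,"yaw": 0},{"claw": 1,"dx": 0,"dy": 0,"dz": 0.3,"yaw": 0}]}}

```text
time_s: 19.38
ee_pos: [411.5, -304.1, 102.2]
ee_rot: [-179.9, 1.0, 98.1]
force: [2.4, 0.6, 0.8]
gripper_width: 21.4
```

```bash
python3 -c "
from h import *
st()
d=Cam('side');  d.crop('s_d.png',190,320,190,160,4)
c=Cam('scene'); c.crop('s_s.png',200,60,190,160,4)
w=Cam('wrist'); cv2.imwrite('pics/s_w.png',w.im)
"
```

```text
19.38 [ 411.5 -304.1  102.2] [-179.9    1.    98.1] F [2.4 0.6 0.8] w 21.4 q6 -44.8
```

View pics/s_d.png

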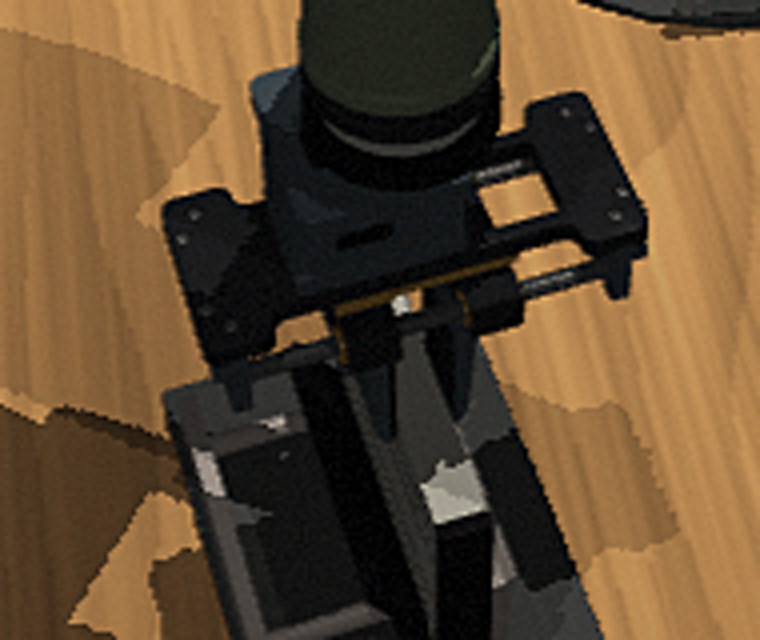

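View pics/s_w.png

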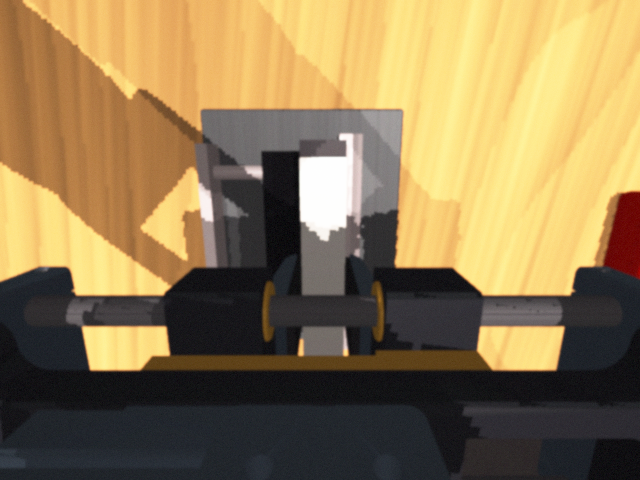

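View pics/s_s.png

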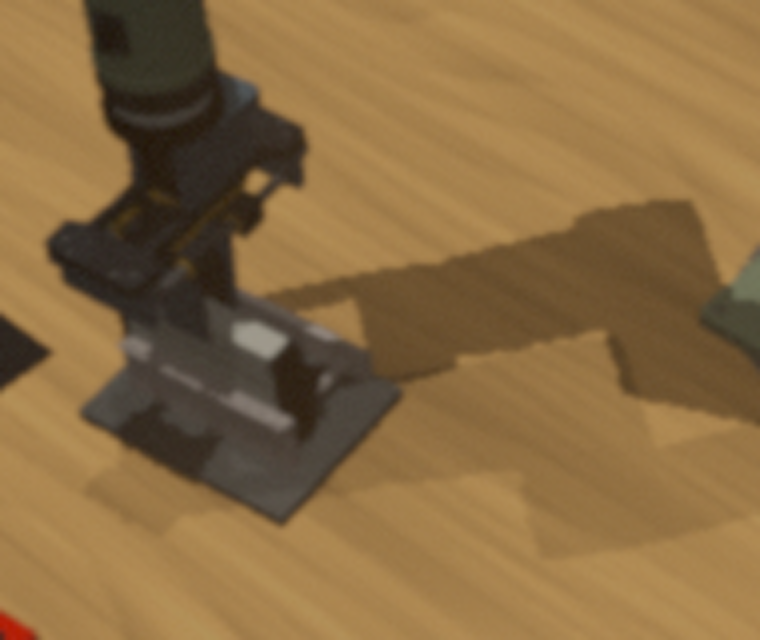

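Request:
{"api": "drive_tool", "payload": {"moves": [{"claw": 1,"dx": 0,"dy": 0,"dz": 0.3,"yaw": 0},{"claw": 1,"dx": 0,"dy": 0,"dz": 0.2,"yaw": 0}]}}

```text
time_s: 19.77
ee_pos: [411.4, -304.7, 91.7]
ee_rot: [-179.8, 1.0, 98.2]
force: [-2.0, -3.0, 10.2]
gripper_width: 21.7
```

Request:
{"api": "drive_tool", "payload": {"moves": [{"claw": 1,"dx": 0,"dy": 0,"dz": 0.2,"yaw": 0},{"claw": 1,"dx": 0,"dy": 0,"dz": 0.15,"yaw": 0}]}}

```text
time_s: 20.02
ee_pos: [411.2, -305.3, 91.3]
ee_rot: [-179.8, 1.1, 98.1]
force: [-3.1, 4.0, 20.0]
gripper_width: 21.3
```

```bash
python3 -c "
from h import *
st()
d=Cam('side');  d.crop('t_d.png',190,320,190,160,4)
c=Cam('scene'); c.crop('t_s.png',210,110,100,80,8)
w=Cam('wrist'); w.crop('t_w.png',180,90,240,190,3)
"
```

```text
20.02 [ 411.2 -305.3   91.3] [-179.8    1.1   98.1] F [-3.1  4.  20. ] w 21.3 q6 -44.7
```

View pics/t_d.png

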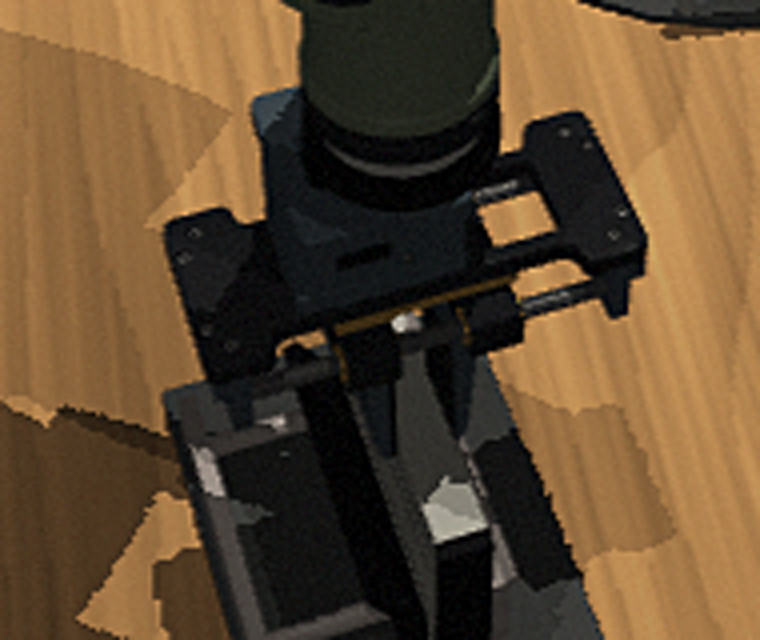

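View pics/t_s.png

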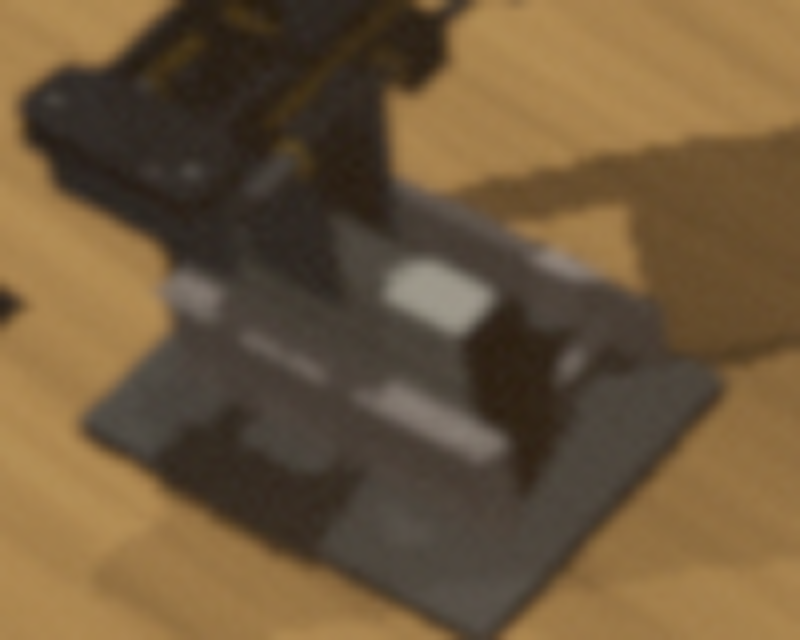

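View pics/t_w.png

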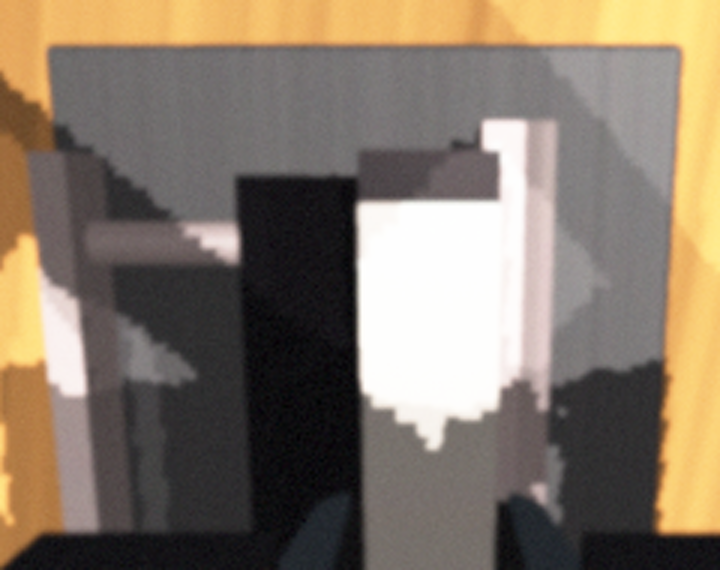

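```bash
python3 -c "
from h import *
d=Cam('side');c=Cam('scene')
for z in (95,100,102,105,110,115): print(z,((d.px([[421.8,-379.5,z]])[0]-[190,320])*4).round(0),((c.px([[400.6,-231,z]])[0]-[210,110])*8).round(0))
"
```

```text
95 [463. 564.] [495. 326.]
100 [463. 558.] [494. 316.]
102 [463. 555.] [493. 312.]
105 [463. 551.] [492. 305.]
110 [463. 544.] [490. 295.]
115 [463. 537.] [489. 284.]
```

```bash
python3 -c "
from h import *
d=Cam('side');c=Cam('scene');w=Cam('wrist')
W=lambda p:np.array(p,float)/3+[180,90]
P=w.plane(W([[50,47],[680,47]]),12); print(P.round(1), np.linalg.norm(P[1]-P[0]))
K=lambda p:np.array(p,float)/6+[220,380]
A=lambda p:np.array(p,float)/8+[215,120]
print('side meas-pred px',(K([[66,230],[522,96]])-d.px(P)).round(2))
print('scene meas-pred px',(A([[685,303],[445,560]])-c.px(P)).round(2))
B=lambda p:np.array(p,float)/4+[190,320]
T=lambda p:np.array(p,float)/8+[210,110]
# module top +y end from wrist at assumed z, near -y end
for z in(100,102,105,110):
  q=w.plane(W([[358,150],[500,150]]),z); m=q.mean(0); print(z,m.round(1),np.linalg.norm(q[1]-q[0]).round(1),'scene res',(T([482,314])-c.px(m)).round(2)[0], 'side res',(B([463,535])-d.px([[421.8,-379.5,z]])).round(2)[0])
"
```

```text
[[ 309.6 -218.3   12. ]
 [ 454.8 -197.6   12. ]] 146.6759972075168
side meas-pred px [[ 0.59  0.22]
 [ 2.06 -0.18]]
scene meas-pred px [[1.01 2.28]
 [1.   2.19]]
100 [ 400.8 -231.   100. ] 21.9 scene res [-1.38 -0.24] side res [-0.11 -5.66]
102 [ 400.8 -231.1  102. ] 21.6 scene res [-1.28  0.28] side res [-0.11 -4.98]
105 [ 400.8 -231.2  105. ] 21.2 scene res [-1.14  1.07] side res [-0.11 -3.97]
110 [ 400.9 -231.3  110. ] 20.5 scene res [-0.9  2.4] side res [-0.1  -2.26]
```

Request:
{"api": "drive_tool", "payload": {"moves": [{"claw": 1,"dx": 0,"dy": 0,"dz": 0.3,"yaw": 0},{"claw": 1,"dx": 0,"dy": 0,"dz": 0.3,"yaw": 0}]}}

```text
time_s: 20.68
ee_pos: [411.4, -305.4, 91.1]
ee_rot: [180.0, 1.3, 98.1]
force: [-8.4, 9.4, 44.8]
gripper_width: 21.5
```

Request:
{"api": "drive_tool", "payload": {"moves": [{"claw": 1,"dx": 0,"dy": 0,"dz": 0,"yaw": 0},{"claw": -1,"dx": 0,"dy": 0,"dz": 0,"yaw": 0},{"claw": -1,"dx": 0,"dy": 0,"dz": 0,"yaw": 0},{"claw": -1,"dx": 0,"dy": 0,"dz": 0,"yaw": 0}]}}

```text
time_s: 21.18
ee_pos: [409.4, -304.8, 90.8]
ee_rot: [-179.8, 1.2, 98.2]
force: [-0.2, 1.1, -0.0]
gripper_width: 48.7
```

```bash
python3 -c "
from h import *
st()
w=Cam('wrist'); w.crop('u_w.png',180,90,240,190,3)
"
```

```text
21.18 [ 409.4 -304.8   90.8] [-179.8    1.2   98.2] F [-0.2  1.1 -0. ] w 48.7 q6 -44.7
```

View pics/u_w.png

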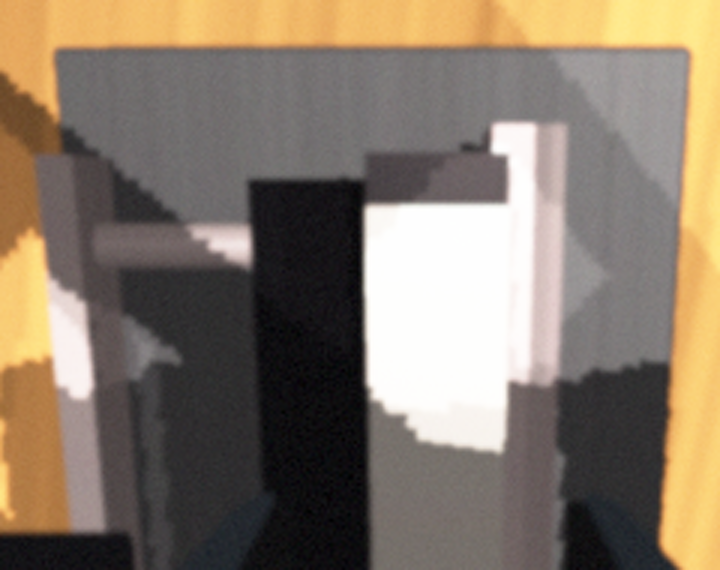

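Request:
{"api": "drive_tool", "payload": {"moves": [{"claw": -1,"dx": 0,"dy": 0,"dz": -0.5,"yaw": 0},{"claw": -1,"dx": 0,"dy": 0,"dz": -0.8,"yaw": 0},{"claw": -1,"dx": 0,"dy": 0,"dz": -0.8,"yaw": 0},{"claw": -1,"dx": 0,"dy": 0,"dz": -0.6,"yaw": 0}]}}

```text
time_s: 21.72
ee_pos: [409.0, -303.5, 146.4]
ee_rot: [-179.7, 1.1, 98.2]
force: [-0.5, -0.3, 0.2]
gripper_width: 90.4
```

Request:
{"api": "drive_tool", "payload": {"moves": [{"claw": 1,"dx": 0,"dy": 0,"dz": 0,"yaw": 0},{"claw": 1,"dx": 0,"dy": 0,"dz": 0,"yaw": 0},{"claw": 1,"dx": 0,"dy": 0,"dz": 0,"yaw": 0},{"claw": 1,"dx": 0,"dy": 0,"dz": 0,"yaw": 0},{"claw": 1,"dx": 0,"dy": 0,"dz": 0,"yaw": 0}], "grip_force": 10}}

```text
time_s: 22.35
ee_pos: [408.7, -303.3, 145.9]
ee_rot: [-179.6, 1.1, 98.2]
force: [-0.7, 0.4, -0.2]
gripper_width: 44.1
```

Request:
{"api": "drive_tool", "payload": {"moves": [{"claw": 1,"dx": 0,"dy": 0,"dz": 0,"yaw": 0},{"claw": 1,"dx": 0,"dy": 0,"dz": 0,"yaw": 0},{"claw": 1,"dx": 0,"dy": 0,"dz": 0,"yaw": 0},{"claw": 1,"dx": 0,"dy": 0,"dz": 0,"yaw": 0},{"claw": 1,"dx": 0,"dy": 0,"dz": 0,"yaw": 0}]}}

```text
time_s: 22.98
ee_pos: [408.6, -303.2, 145.7]
ee_rot: [-179.6, 1.0, 98.2]
force: [0.2, 0.4, -0.1]
gripper_width: 0.7
```

```bash
python3 -c "
from h import *
st()
c=Cam('scene'); c.crop('v_s.png',210,110,100,80,8)
d=Cam('side');  d.crop('v_d.png',190,320,190,160,4)
w=Cam('wrist'); cv2.imwrite('pics/v_w.png',w.im)
"
```

```text
22.98 [ 408.6 -303.2  145.7] [-179.6    1.    98.2] F [ 0.2  0.4 -0.1] w 0.7 q6 -44.8
```

View pics/v_s.png

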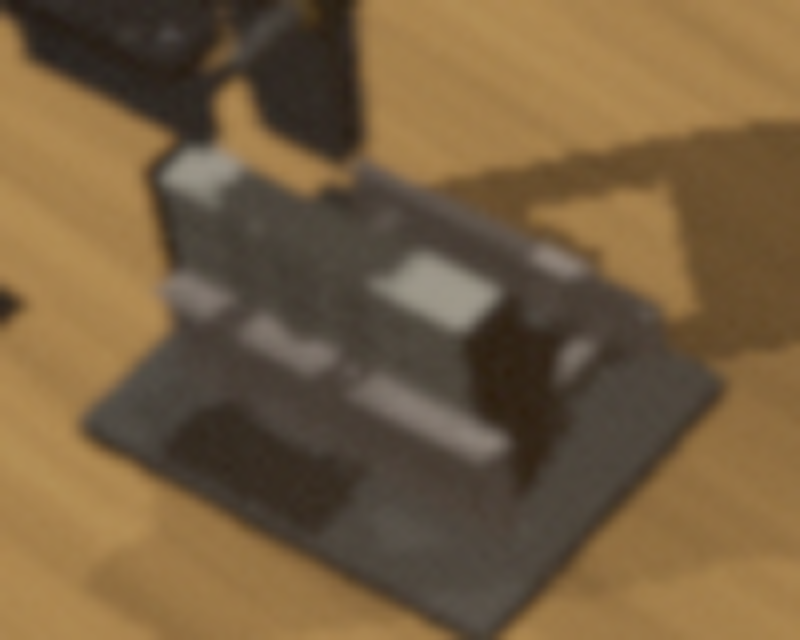

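View pics/v_d.png

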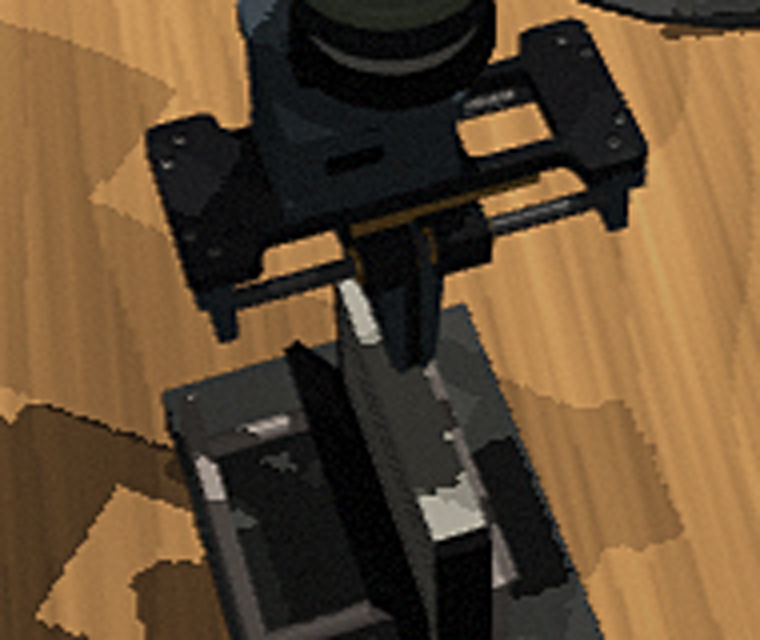

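Request:
{"api": "drive_tool", "payload": {"moves": [{"claw": 1,"dx": 0,"dy": 0.05,"dz": 0.5,"yaw": 0},{"claw": 1,"dx": 0,"dy": 0.05,"dz": 0.5,"yaw": 0},{"claw": 1,"dx": 0,"dy": 0,"dz": 0.3,"yaw": 0},{"claw": 1,"dx": 0,"dy": 0,"dz": 0,"yaw": 0}]}}

```text
time_s: 23.62
ee_pos: [410.2, -303.1, 117.2]
ee_rot: [-179.5, 1.0, 98.2]
force: [-1.0, -0.7, 0.3]
gripper_width: 0.2
```

Request:
{"api": "drive_tool", "payload": {"moves": [{"claw": 1,"dx": 0,"dy": 0,"dz": 0.15,"yaw": 0},{"claw": 1,"dx": 0,"dy": 0,"dz": 0.1,"yaw": 0}]}}

```text
time_s: 23.88
ee_pos: [410.4, -303.4, 112.1]
ee_rot: [-179.6, 1.0, 98.2]
force: [0.5, 0.2, 0.8]
gripper_width: 0.4
```

Request:
{"api": "drive_tool", "payload": {"moves": [{"claw": 1,"dx": 0,"dy": 0,"dz": 0.12,"yaw": 0},{"claw": 1,"dx": 0,"dy": 0,"dz": 0.1,"yaw": 0}]}}

```text
time_s: 24.12
ee_pos: [410.5, -303.6, 107.7]
ee_rot: [-179.6, 1.0, 98.2]
force: [0.2, -0.2, 0.3]
gripper_width: 0.6
```

Request:
{"api": "drive_tool", "payload": {"moves": [{"claw": 1,"dx": 0,"dy": 0,"dz": 0.12,"yaw": 0},{"claw": 1,"dx": 0,"dy": 0,"dz": 0.1,"yaw": 0}]}}

```text
time_s: 24.38
ee_pos: [410.5, -303.7, 103.2]
ee_rot: [-179.6, 1.0, 98.2]
force: [-1.0, 0.5, 2.0]
gripper_width: 0.4
```

Request:
{"api": "drive_tool", "payload": {"moves": [{"claw": 1,"dx": 0,"dy": 0,"dz": 0.15,"yaw": 0},{"claw": 1,"dx": 0,"dy": 0,"dz": 0.15,"yaw": 0}]}}

```text
time_s: 24.62
ee_pos: [410.6, -304.1, 102.3]
ee_rot: [-179.7, 1.1, 98.2]
force: [-5.7, 6.0, 26.7]
gripper_width: 0.3
```

Request:
{"api": "drive_tool", "payload": {"moves": [{"claw": 1,"dx": 0,"dy": 0,"dz": -0.5,"yaw": 0},{"claw": 1,"dx": 0,"dy": 0,"dz": -1,"yaw": 0},{"claw": 1,"dx": 0,"dy": 0,"dz": -1,"yaw": 0},{"claw": 1,"dx": 0,"dy": 0,"dz": -1,"yaw": 0},{"claw": 1,"dx": 0,"dy": 0,"dz": -1,"yaw": 0}]}}

```text
time_s: 25.25
ee_pos: [410.4, -301.8, 194.5]
ee_rot: [-179.6, 1.0, 98.2]
force: [-0.1, 0.5, -0.4]
gripper_width: 0.4
```

Request:
{"api": "drive_tool", "payload": {"moves": [{"claw": 1,"dx": -0.8,"dy": 0.5,"dz": -0.5,"yaw": 0},{"claw": 1,"dx": -0.8,"dy": 0.5,"dz": 0,"yaw": 0},{"claw": 1,"dx": 0,"dy": 0,"dz": 0,"yaw": 0},{"claw": 1,"dx": 0,"dy": 0,"dz": 0,"yaw": 0}]}}

```text
time_s: 25.75
ee_pos: [435.4, -330.9, 207.1]
ee_rot: [-179.7, 1.1, 98.2]
force: [0.6, -1.0, 0.3]
gripper_width: 0.3
```

```bash
python3 -c "
from h import *
st()
c=Cam('scene'); cv2.imwrite('pics/w_s.png',c.im)
d=Cam('side');  cv2.imwrite('pics/w_d.png',d.im)
w=Cam('wrist'); cv2.imwrite('pics/w_w.png',w.im)
"
```

```text
25.75 [ 435.4 -330.9  207.1] [-179.7    1.1   98.2] F [ 0.6 -1.   0.3] w 0.3 q6 -45.6
```

View pics/w_s.png

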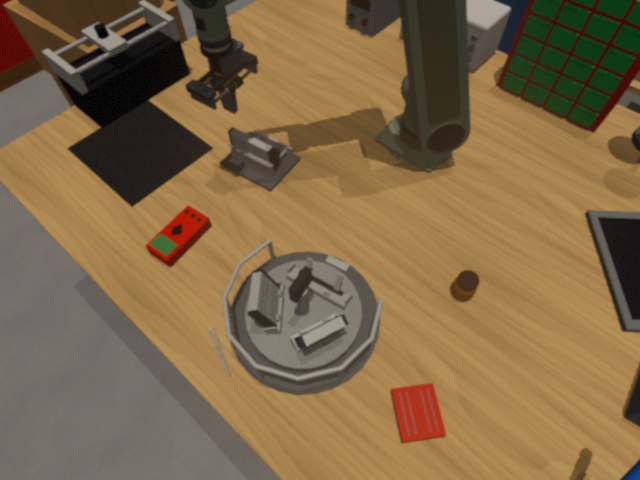

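View pics/w_d.png

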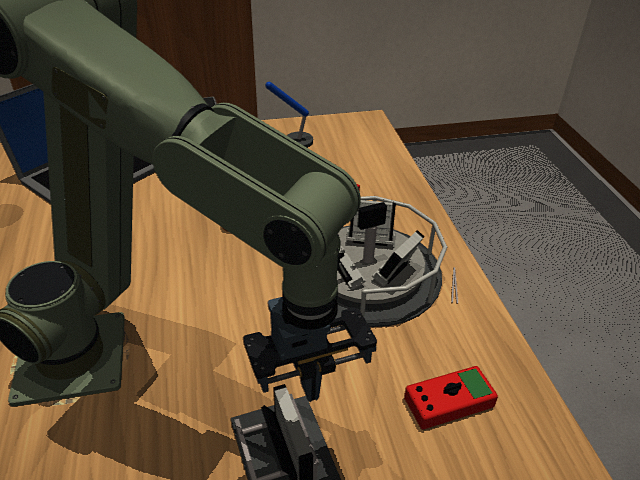

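View pics/w_w.png

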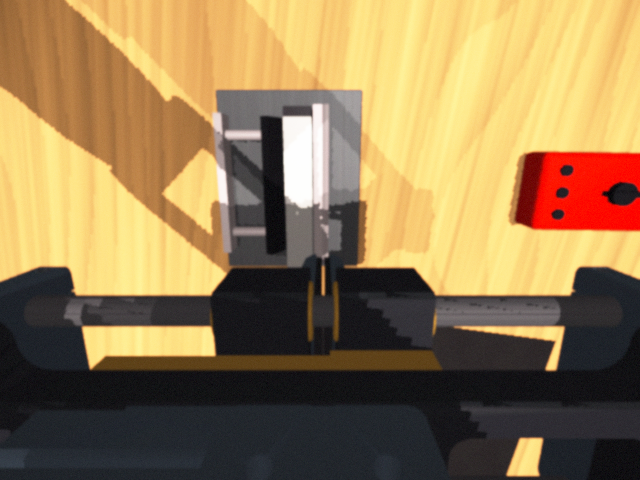

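```bash
python3 -c "
from workcell import job
print(job.job_done())"
```

```text
the job is handed in; nothing more can be done
None
```

The long module is standing in the spring-jaw holder, released and fully seated as far as I could check. I handed the job in at about 26 s; the system gives no verdict.

**What I did:**
1. Gripped the centre knob and turned the carousel about 123° until the long pocket faced the opening.
2. Took the module by its top and drew it out along its lean. It came upright between the finger pads.
3. Carried it to the holder, pressed it down between the jaw and the wall, and let it go.

**Last checks:**
- **Facing the opening:** before the lift-out, the wrist picture showed the pocket facing the opening mark to within about 2°.
- **Fully down:** with the fingers closed I pressed on the module's top. It stopped hard at 102.3 mm under 27 N, and a seated module should be at 102 mm. An earlier 45 N push while still gripping did not move it either.
- **Position:** its middle is about 5 mm from my estimate of the seat, within the 20 mm allowed. It is upright, in line with the slot, and visibly holds the jaw open, though I had no jaw reading.
- **Everything else:** in the last pictures both short modules are in their pockets, the meter and jar are where they were, and the arm is clear.

**What disagreed:** the cameras differed by up to about 8 mm in position. They put the module's top anywhere from 102 to 116 mm, so I relied on the touch check for height.

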